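# Set the tea corner for the next brew

## Robot

A 6-joint arm with a two-finger parallel gripper is mounted at the origin on the work surface. World frame = base frame: x ahead of the robot, y to its left, z up, the work surface at z = 0. Lengths are in m, angles in rad, forces in N, time in s.
With the tool pointing down it reaches from about 0.25 to 0.775 m from the base axis. Payload 4 kg.
Tool frame: the origin (TCP) lies between the finger pads; the fingertips stand 19 mm ahead of it and the grasp point (between the pads) is the TCP (robot.tip_reach is the y of the fingertips in the tool frame, in m); y points along the fingers, x is the direction in which the jaws open and shut, and the axes are right-handed (so a half turn about y gives the same grasp; the last joint's range is limited). The gripper opens to 94 mm and grips with 3 to 60 N. Pads are 16 mm wide; open, the fingers measure 119 mm over their backs; the gripper's body (75 mm by 177 mm) begins 78 mm behind the grasp point.
Start: joints at [-1.328, 0.087, 1.371, -0, 1.684, -0.103], TCP at [0.186, -0.517, 0.225] pointing down, gripper open.
Joint ranges: [-3.1, 3.1], [-0.76, 2.03], [0.27, 2.55], [-1.08, 4.22], [0.17, 2.65], [-2.57, 2.57]. Speed limits (rad/s): [2.79, 2.79, 3.14, 3.14, 3.14, 3.14].

## Interface

Orientations are given as [roll, pitch, yaw] about the fixed x, y, z axes, in that order (R = Rz(yaw) Ry(pitch) Rx(roll)).
In Python, from bench import robot, imaging, order gives the robot as it stands.
- The arm moves only by the tool send_rows, never from a script. Its argument "moves" is text: rows parted by semicolons, each of 5 numbers parted by spaces: the gripper's target within -1 to 1 (shut at 1, half-way at 0, fully open at -1), then the shift along the tool's x, y, z in m, then the turn about the tool's y in degrees. In form: fingers tx ty tz roll; .... A call has exactly 10 rows; each row shifts and turns the commanded pose from where the row before left it, along the tool's axes as they then stand; what a row does not reach is not made up. A row lasts 1/12 s, in which the tool goes at most 41.7 mm and 7.16 degrees, less where a joint would pass 70% of its speed; a pose out of reach is approached as far as the arm can. A call with a gripper value outside its range is refused whole. The fingers move at their own pace and stop on an object; the grip force is fixed at half the most. Time passes only in rows, so rows that do not move let the fingers close, or fill a call up. It gives the time, the measured TCP pose, the force and the opening at its end, in the units of the state.
- robot.get_obs(): the state, without advancing time (a new reading comes with each control period).
- imaging.snapshot(name): name is "scene" or "top" or "wrist"; returns a dict with "image" (420x560x3 uint8, red, green, blue), "mtx" (3x3 intrinsics, pixels), "R" (3x3) and "t" (3): a world point X has camera coordinates R X + t. Camera axes: x right, y down, z forward; pixel columns grow to the right and rows downward; lengths in m; the calibration is good to about 2 mm. A picture is of the moment at which its call begins. There is no depth.
- order.close_job(): hands the job in, once; it reports no verdict.
Trained networks look in a picture, given as the dict that the camera call returned (one of the last four; its "shot" number tells which), for a name from the list of things; names that differ only in an ending like _2 or _b are one class to them, and where a whole thing is asked for, a point or a joint stands for the part that bears it (a point fixed in the world has none). Each returns a list of dicts, best first, with "conf" (0 to 1); they miss things now and then, are a little off and sometimes report something else, mostly with a low value. They report only what shows in the picture. A call takes as long as a camera call. They do not tell look-alikes from the thing itself.
- imaging.recognise(picture, target): "centre" ([column, row] in pixels, amid what is visible of it).
- imaging.landmark_of(picture, target): "centre" ([column, row] in pixels: a listed point, or the origin of a listed thing).
The state is a dict: "time": time; "joint_positions": joint angles; "qvel": joint speeds; "joint_torque": joint torques, N m; "tool_pos": TCP position; "ee_rot": TCP orientation; "wrist_force": force on the tool from outside, world axes, zero at the start; "wrist_torque": the same for the moment, N m; "width": finger opening in m.
Only numpy, scipy, OpenCV 4.12 (cv2) and the standard library are available. Lean on these libraries where they do the work, as an engineer would, in place of code of your own. Each camera call takes 0.05 s, during which the arm holds its last target.

## Task

Get the shop's tea corner ready for the next brew: without lifting either pot, slide the saucepan from the red boiling ring across to the yellow keep-warm ring, then slide the kettle from its white resting ring onto the boiling ring, each standing wholly inside its ring. Stand every tea tin that is out on the counter upright in the tea drawer, large tins in the wide front row and small tins in the narrow rear row, then push the drawer home past its catch. Leave the sugar jar, mug and carton where they are.

Things in the scene. Friction and masses are not known exactly. Their poses are not given: they have to be found in the camera images.
- hotplate: three-ring electric hot plate, fixed: steel slab with a flat black glass top, 240 mm deep (its x), 560 mm wide (its y), 45 mm high. Origin: centre of its underside; +x points to its back. The three printed rings lie 180 mm apart along its y, 30 mm behind its middle. The glass is level, 45 mm above the counter, and smooth (friction about 0.25 under the pots)
- boil_ring: the boiling ring, always the middle one: red double circle, 170 mm outside, printed flat on the glass. Origin: its centre, at the height of the glass
- warm_ring: the keep-warm ring, one of the two end positions: one bold yellow circle, 170 mm outside, with a small yellow dot in its centre. Origin: its centre, at the height of the glass
- rest_ring: the unheated resting ring, at the other end: one thin white circle, 170 mm outside. Origin: its centre, at the height of the glass
- saucepan: lidded aluminium saucepan, 0.6 to 0.95 kg, base 124 mm across, rim 132 mm, 88 mm high; knob of the fixed lid up to 106 mm. Black bar handle along its -x, level, 18 mm wide, 12 mm thick, free from 76 to 140 mm from the axis, its middle 66 mm above the base. Origin: centre of the base, z up. Starts on the boiling ring, handle roughly towards the robot
- kettle: low red kettle, 0.65 to 1 kg, base 132 mm across, widest 144 mm, spout along its +x to 115 mm from the axis. Fixed black bow handle over the lid: level bar 14 mm square along its x, 100 mm long, its middle 120 mm above the base, on posts 46 mm fore and aft; the lid knob under it ends at 93 mm. Origin: centre of the base, z up. Starts on the resting ring
- tea_cabinet: slim wooden one-drawer tea cabinet, fixed on the counter, 290 mm wide, 200 mm deep, 80 mm high. Origin: middle of the foot of its front face, at counter level; +x points to its back, the drawer comes out along its -x
- drawer (a joint): how far the drawer stands open, m: 0 home, 0.17 at the stop. About 1.5 N of friction; from 14 to 6 mm before home a sprung roller catch adds up to about 4 N, then draws the drawer home. Front panel 286 mm wide, 14 mm thick, from 4 to 70 mm above the counter; it moves with the drawer and meets the cabinet's front face when home
- row_large (a point): centre of the floor of the drawer's front row, the wide one for large tins; moves with the drawer, axes as the cabinet's. The row runs across the drawer (its y), 256 mm between the side walls, and is 78 mm wide (its x). The floor is 12 mm above the counter; side walls rise 24 mm above it, the front panel 58 mm
- row_small (a point): centre of the floor of the drawer's rear row, the narrow one for small tins, 75 mm behind row_large at the same height; runs across the drawer, 256 mm long, 60 mm wide. A divider 6 mm thick stands 14 mm above the floor between the rows; rear wall 24 mm. With the drawer open 148 mm or more the whole row is clear of the cabinet
- handle (a point): middle of the drawer's bar handle, a dark steel bar about 10 mm thick and 100 mm long across the drawer, 35 mm in front of the front panel and 48 mm above the counter; moves with the drawer
- sugar_jar: bystander: glass jar with brass lid, 68 mm across, 110 mm high, standing on the cabinet. Origin: centre of its underside
- mug: bystander: blue mug, 80 mm across, 90 mm high, on the counter between hot plate and cabinet. Origin: centre of its underside
- tea_carton: bystander: flat orange tea carton, 70 x 100 x 50 mm high, lying on the cabinet beside the jar. Origin: centre of its underside
- tin_large1: large closed round tea tin, green with a brass-coloured lid, 58 mm across and 45 mm tall, 120 g; may be absent. Origin: centre of its underside, z up. Starts upright on the counter in front of the hot plate, the two sizes mixed
- tin_small1: small closed round tea tin, green with a brass-coloured lid, 42 mm across and 45 mm tall, 70 g; may be absent. Origin: centre of its underside, z up. Starts upright on the counter in front of the hot plate, the two sizes mixed
- tin_small2: small closed round tea tin, green with a brass-coloured lid, 42 mm across and 45 mm tall, 70 g; may be absent. Origin: centre of its underside, z up. Starts upright on the counter in front of the hot plate, the two sizes mixed
- tin_large2: large closed round tea tin, green with a brass-coloured lid, 58 mm across and 45 mm tall, 120 g; may be absent. Origin: centre of its underside, z up. Starts upright on the counter in front of the hot plate, the two sizes mixed
- tin_small3: small closed round tea tin, green with a brass-coloured lid, 42 mm across and 45 mm tall, 70 g; may be absent. Origin: centre of its underside, z up. Starts upright on the counter in front of the hot plate, the two sizes mixed
Things that resemble listed ones, but are neither listed nor needed, are in the scene too. Leave any blue look-alike of the tin_large2 alone. What is shaped like the tin_small3 but purple is not meant.

How it is judged:
By the outcome, as a careful person would: the job done as asked, in the order asked, and still so for the second after the job is handed in, with the robot touching nothing.
Of tin_large1, tin_small1, tin_small2, tin_large2, tin_small3 only 3 to 5 are there at a start; the rules pass over those that are not, and their reading is None.
At some moment in a run one of tin_large1, tin_small1, tin_small2, tin_large2, tin_small3 may be knocked a few centimetres aside while the robot is not near it.
It also fails if it takes over 210 s, if anything falls off the work surface, if the arm or the gripper's body presses on something with over 40 N, if the wrist force passes 120 N, or if a joint passes its speed limit or range.

## Working session

There is one attempt and no reset: what is moved stays moved. The work goes in short steps, Python scripts to look and compute and a tool call to move; the robot and the scene stay as the last step left them, time stands still between calls to the robot, and variables do not carry over. Pictures are saved under pics/ and viewed, and the job is handed in when it is done.

Besides the shell and the picture viewer there is one more tool, called after "Request:" by a JSON object that holds its "fn" and its "kwargs", one argument or row to a line. send_rows: Moves the arm, as the interface text tells. Its arguments: {"type":"object","properties":{"moves":{"type":"string"}},"required":["moves"]}

```bash
ls; mkdir -p pics; python3 - <<'E'
from bench import robot, imaging, order
import cv2
print(robot.get_obs())
for n in ["scene","top","wrist"]:
    p=imaging.snapshot(n); cv2.imwrite(f"pics/{n}0.png",p["image"][:,:,::-1]); print(n,p["mtx"],p["R"],p["t"])
E
```

```text
pics
{'time': 0.0, 'joint_positions': array([-1.32807811e+00,  8.79565263e-02,  1.37223701e+00, -4.30841184e-06,
        1.68359791e+00, -1.03129556e-01]), 'qvel': array([-0.00025658,  0.00040207, -0.00086287,  0.00022868,  0.00165966,
        0.00051298]), 'joint_torque': array([-4.73478376e-04, -3.40185142e+01, -3.02428973e+01,  7.17785326e-02,
        3.29101668e-02, -1.61146631e-04]), 'tool_pos': array([ 0.18630417, -0.51694944,  0.22331205]), 'ee_rot': array([-1.57057423,  0.00218756, -1.22494879]), 'wrist_force': array([-0.37382029, -0.03735366, -0.74406817]), 'wrist_torque': array([-0.02374025, -0.00996176,  0.0385574 ]), 'width': 0.09417039930770393}
scene [[392.5947977   0.        274.133015 ]
 [  0.        392.5947977 210.2924519]
 [  0.          0.          1.       ]] [[ 0.84085405  0.54125959  0.00158798]
 [ 0.3044496  -0.47053674 -0.82819419]
 [-0.44752084  0.6968739  -0.56043899]] [-0.48865515 -0.06343506  1.21300577]
top [[541.076206     0.         278.49327396]
 [  0.         541.076206   214.17313247]
 [  0.           0.           1.        ]] [[ 0.01554013 -0.99958091  0.02442352]
 [-0.995233   -0.01781536 -0.09588477]
 [ 0.0962797  -0.02281703 -0.99509276]] [0.04228316 0.54563505 1.29268967]
wrist [[373.40463974   0.         280.15666359]
 [  0.         373.40463974 203.88853635]
 [  0.           0.           1.        ]] [[ 0.33894594 -0.94080453 -0.00157958]
 [-0.91294974 -0.32931524  0.24098598]
 [-0.22724088 -0.08023914 -0.97052731]] [-0.55015716 -0.02415045  0.38979755]
```

View pics/scene0.png

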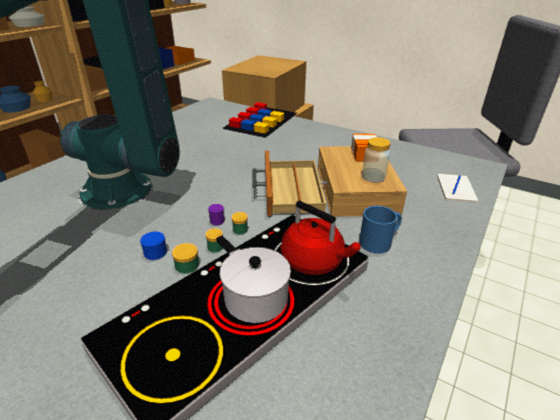

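View pics/top0.png

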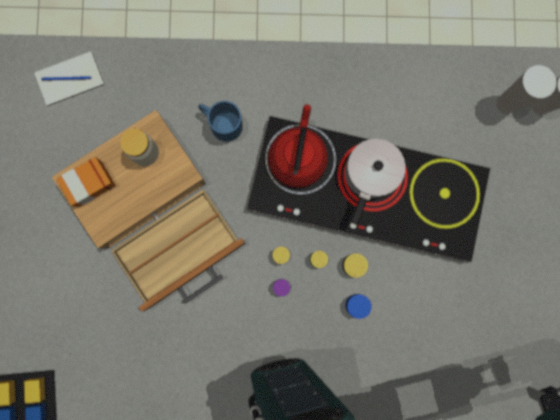

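View pics/wrist0.png

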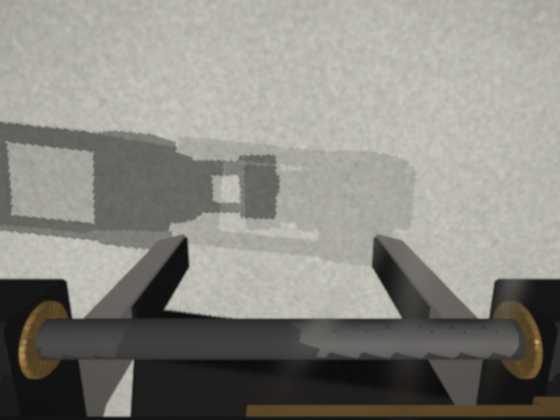

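Top picture: the saucepan is at (376,170) on the red ring and the kettle at (300,160) on the white ring, with the yellow ring at (445,193). The drawer stands open. Candidates for tins:
- Green/brass small tins at (281,255) and (319,259).
- Green/brass large tin at (356,265).
- Purple small look-alike at (281,288), not wanted.
- Blue large look-alike at (358,306), not wanted.

```bash
cat > h.py <<'E'
from bench import robot, imaging, order
import numpy as np, cv2
def w(p,px,z):
    d=p["R"].T@np.linalg.inv(p["mtx"])@np.array([px[0],px[1],1.]); c=-p["R"].T@p["t"]
    return c+d*(z-c[2])/d[2]
def pj(p,X):
    v=p["mtx"]@(p["R"]@np.asarray(X,float)+p["t"]); return v[:2]/v[2]
def snap(n,f=None):
    p=imaging.snapshot(n)
    if f: cv2.imwrite(f"pics/{f}.png",p["image"][:,:,::-1])
    return p
E
python3 - <<'E'
from h import *
p=snap("top"); s=snap("scene")
Z=dict(hotplate=0,boil_ring=.045,warm_ring=.045,rest_ring=.045,saucepan=.045,kettle=.045,tea_cabinet=0,row_large=.012,row_small=.012,handle=.048,sugar_jar=.08,mug=0,tea_carton=.08,tin_large1=0,tin_small1=0)
for k,z in Z.items():
    for nm,q in (("top",p),("scene",s)):
        for d in imaging.landmark_of(q,k)[:5]:
            if d["conf"]>.3: print(k,nm,round(d["conf"],2),np.round(d["centre"],1),np.round(w(q,d["centre"],z),4)[:2])
# colour blobs for tin lids in top
hsv=cv2.cvtColor(p["image"],cv2.COLOR_RGB2HSV)
m=cv2.inRange(hsv,(18,90,90),(32,255,255)); m[:240]=0;m[290:]=0; m[:,:260]=0
n,l,st,c=cv2.connectedComponentsWithStats(m)
for i in range(1,n):
    if st[i,4]>60: print("lid",st[i],c[i],np.round(w(p,c[i],.045),4), "diam mm",2*np.sqrt(st[i,4]/np.pi)/541*1.25*1000)
m=cv2.inRange(hsv,(24,170,120),(34,255,255)); m[:150]=0;m[235:]=0;m[:,:400]=0
ys,xs=np.nonzero(m); e=cv2.minEnclosingCircle(np.c_[xs,ys].astype(np.float32)); print("warm",e,w(p,e[0],.045))
cr=cv2.resize(p["image"][40:330,90:500],None,fx=1.9,fy=1.9,interpolation=cv2.INTER_CUBIC); cv2.imwrite("pics/crop1.png",cr[:,:,::-1])
E
```

```text
warm_ring top 0.72 [444.5 193.9] [ 0.5996 -0.3505]
warm_ring top 0.39 [278.8 252.5] [0.4512 0.0497]
warm_ring scene 0.57 [170.2 354.7] [ 0.597  -0.3543]
rest_ring top 0.39 [315.2 255.2] [ 0.4462 -0.0373]
saucepan top 0.66 [368.3 174.2] [ 0.6444 -0.1647]
saucepan scene 0.93 [258.1 300.3] [ 0.6529 -0.1702]
kettle top 0.7 [299.2 159.6] [0.6769 0.0037]
kettle scene 0.88 [311.5 251. ] [0.6699 0.0206]
tea_cabinet top 0.61 [154.7 215.3] [0.5391 0.3566]
tea_cabinet scene 0.72 [320.9 182.2] [0.5103 0.386 ]
row_large top 0.84 [181.7 257.8] [0.4354 0.2849]
row_large top 0.63 [146.7 152.1] [0.6946 0.3797]
row_large scene 0.69 [281.4 185. ] [0.4244 0.285 ]
row_small top 0.9 [166.1 230.8] [0.5005 0.325 ]
row_small scene 0.66 [306.4 188.2] [0.4987 0.3102]
row_small scene 0.44 [238.5 228. ] [0.4475 0.0348]
row_small scene 0.35 [313.8 253.3] [0.6615 0.0518]
handle top 0.67 [206. 288.] [0.3649 0.22  ]
handle scene 0.86 [254.3 174.3] [0.3531 0.2424]
handle scene 0.73 [376.2 180. ] [0.6779 0.4111]
sugar_jar top 0.74 [145.3 154.6] [0.6744 0.3674]
sugar_jar top 0.71 [443.8 195.1] [ 0.5918 -0.3371]
sugar_j
[... 562 characters left out ...]
 top 0.66 [318.6 256.3] [ 0.4446 -0.0499]
tin_small1 top 0.61 [282.  287.1] [0.3678 0.0394]
tin_small1 scene 0.82 [241.9 228.4] [0.446  0.0509]
tin_small1 scene 0.73 [217.1 244.6] [ 0.4343 -0.0381]
tin_small1 scene 0.66 [256.4 298.1] [ 0.6215 -0.133 ]
tin_small1 scene 0.55 [216.9 225.3] [0.3809 0.0255]
lid [272 247  18  17 239] [280.65690377 254.85774059] [0.4457 0.0452 0.045 ] diam mm 40.305726879632594
lid [310 251  18  17 243] [318.62962963 258.88065844] [ 0.4375 -0.0456  0.045 ] diam mm 40.641613744235485
lid [344 254  24  23 460] [355.2673913  265.05434783] [ 0.4242 -0.1334  0.045 ] diam mm 55.91736823752222
warm ((444.5, 193.0), 35.089271545410156) [ 0.60184685 -0.35051329  0.045     ]
```

View pics/crop1.png

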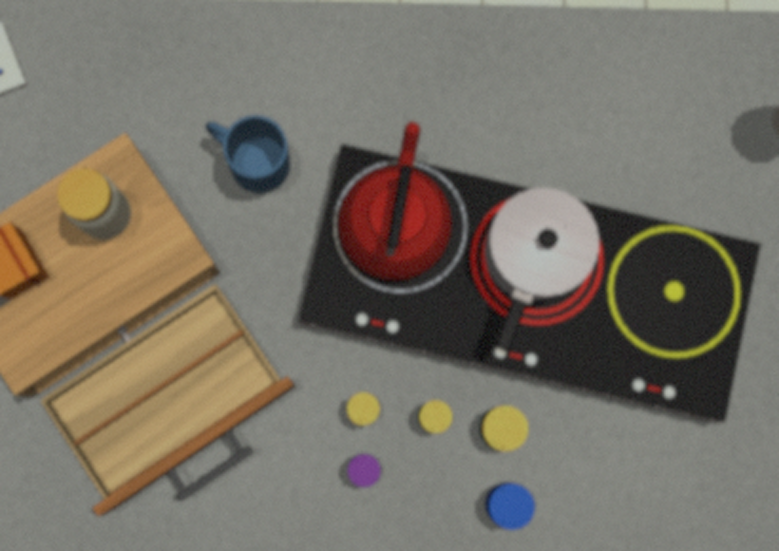

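```bash
python3 - <<'E'
from h import *
p=snap("top")
print("time",robot.get_obs()["time"])
g=lambda x,y:(x/1.9+90-.0,y/1.9+40)
hp=[w(p,g(*c),.045)[:2] for c in [(342,146),(760,245),(725,420),(297,325)]]
hp=np.array(hp);print("hp",hp.round(4)); print([np.linalg.norm(hp[i]-hp[(i+1)%4]).round(4) for i in range(4)])
for a,b in((1,0),(2,3)): v=hp[b]-hp[a]; print("hp yaw",np.degrees(np.arctan2(v[1],v[0]))-90)
c=hp.mean(0);print("centre",c)
yaw=np.arctan2(*( (hp[0]+hp[3]-hp[1]-hp[2])[::-1]))-np.pi/2; print("yaw",np.degrees(yaw))
ex=np.array([np.cos(yaw),np.sin(yaw)]);ey=np.array([-ex[1],ex[0]])
for n,k in(("warm",-.18),("boil",0),("rest",.18)): print(n,c+.03*ex+k*ey)
cb=np.array([w(p,q,.08)[:2] for q in [(157.4,111),(203.7,182),(105,247),(53,178)]])
print("cab",cb.round(4),[np.linalg.norm(cb[i]-cb[(i+1)%4]).round(4) for i in range(4)])
for a,b in((1,2),(0,3)): v=cb[b]-cb[a]; print("cab yaw",np.degrees(np.arctan2(v[1],v[0]))-90)
fm=(cb[1]+cb[2])/2; print("front mid",fm, "front via centre", )
fp=np.array([w(p,q,.07)[:2] for q in [(244,240),(141,307)]]); v=fp[1]-fp[0]; print("fp",fp,np.linalg.norm(v),np.degrees(np.arctan2(v[1],v[0]))-90)
# pots
print("pan knob",w(p,(376.5,166),.045+.106),"kettle handle ends",w(p,g(405,168),.171),w(p,g(392,252),.171), "spout",w(p,g(412,130),.045+.11))
print("pan handle end",w(p,g(508,353),.045+.072))
E
```

```text
time 1.8
hp [[ 0.7814  0.0763]
 [ 0.6633 -0.4634]
 [ 0.4382 -0.4137]
 [ 0.5491  0.1292]]
[np.float64(0.5525), np.float64(0.2305), np.float64(0.5541), np.float64(0.2382)]
hp yaw -12.34497971185256
hp yaw -11.549208208229302
centre [ 0.60798965 -0.16792178]
yaw -11.946512861510403
warm [ 0.60008016 -0.35023316]
boil [ 0.63733989 -0.17413173]
rest [0.67459961 0.0019697 ]
cab [[0.7797 0.343 ]
 [0.6121 0.229 ]
 [0.4565 0.4513]
 [0.6148 0.5787]] [np.float64(0.2027), np.float64(0.2714), np.float64(0.2032), np.float64(0.2877)]
cab yaw 34.99907250433698
cab yaw 34.98337714823782
front mid [0.5342952 0.3401167] front via centre
fp [[0.47841565 0.13219458]
 [0.3202542  0.36562403]] 0.28196516005019256 34.11982606526064
pan knob [ 0.64470266 -0.16292684  0.151     ] kettle handle ends [0.72151936 0.00334055 0.171     ] [0.62265595 0.01720622 0.171     ] spout [ 0.77160054 -0.00548887  0.155     ]
pan handle end [ 0.51273125 -0.12602898  0.117     ]
```

```bash
cat >> h.py <<'E'
def st():
    o=robot.get_obs(); q=np.array(o["tool_pos"]); y=o["ee_rot"][2]
    print("t %.2f"%o["time"],"pos",q.round(4),"rpy deg",np.degrees(o["ee_rot"]).round(2),"F",np.round(o["wrist_force"],1),"w",round(o["width"],4)); return o,q,y
def delta(target,yawdeg=None):
    o,q,y=st()
    if yawdeg is not None: print("roll needed",round((np.degrees(y)-yawdeg+180)%360-180,2)); y=np.radians(yawdeg)
    d=np.asarray(target)-q
    print("after turn: tx %.4f ty %.4f tz %.4f"%(d[0]*np.cos(y)+d[1]*np.sin(y),-d[2],-d[0]*np.sin(y)+d[1]*np.cos(y)))
E
python3 -c "
from h import *
delta((.5535,-.1394,.225),-105.6)"
```

```text
t 1.80 pos [ 0.1864 -0.5175  0.2245] rpy deg [-90.    -0.   -70.19] F [-0.4  0.   0. ] w 0.094
roll needed 35.41
after turn: tx -0.4629 ty -0.0005 tz 0.2519
```

Request:
{"fn": "send_rows", "kwargs": {
  "moves": "-1 0 0 0 7.1; -1 0 0 0 7.1; -1 0 0 0 7.1; -1 0 0 0 7.1; -1 0 0 0 7; -1 -0.03 0 0.015 0; -1 -0.03 0 0.015 0; -1 -0.03 0 0.015 0; -1 -0.03 0 0.015 0; -1 -0.03 0 0.015 0"
}}

```text
time: 2.63
tool_pos: [0.2997, -0.3919, 0.2246]
ee_rot: [-1.57, -0.0, -1.843]
wrist_force: [0.4, -1.0, -1.1]
width: 0.0941
```

```bash
python3 -c "
from h import *
delta((.5535,-.1394,.225),-105.6)"
```

```text
t 2.63 pos [ 0.2997 -0.3919  0.2246] rpy deg [-8.9980e+01 -1.0000e-02 -1.0562e+02] F [ 0.4 -1.  -1.1] w 0.0941
roll needed -0.02
after turn: tx -0.3115 ty -0.0004 tz 0.1765
```

Request:
{"fn": "send_rows", "kwargs": {
  "moves": "-1 -0.034 0 0.019 0; -1 -0.034 0 0.019 0; -1 -0.034 0 0.019 0; -1 -0.034 0 0.019 0; -1 -0.034 0 0.019 0; -1 -0.034 0 0.019 0; -1 -0.034 0 0.019 0; -1 -0.034 0 0.019 0; -1 -0.034 0 0.019 0; -1 0 0 0 0"
}}

```text
time: 3.47
tool_pos: [0.5493, -0.1391, 0.2237]
ee_rot: [-1.57, 0.003, -1.835]
wrist_force: [-0.4, -0.3, 0.5]
width: 0.0938
```

```bash
python3 -c "
from h import *
st()
p=snap('wrist','w1'); q=snap('top','t1')
for r in (.075,.14): 
  X=np.array([.645,-.165])-r*np.array([.963,-.269]); print(r,pj(p,[*X,.117]),pj(q,[*X,.117]))
"
```

```text
t 3.47 pos [ 0.5493 -0.1391  0.2237] rpy deg [ -89.97    0.19 -105.16] F [-0.4 -0.3  0.5] w 0.0938
0.075 [279.37418331 177.88188198] [365.61395505 199.69087804]
0.14 [278.75232138 261.78160621] [357.94208592 226.92030159]
```

View pics/w1.png

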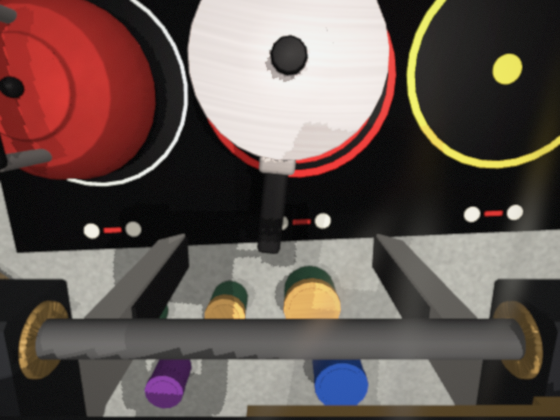

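The wrist picture shows the pan knob at (289,54), the handle from (275,175) to (269,250), and the yellow dot at (508,69).

```bash
python3 -c "
from h import *
p=snap('wrist')
a=w(p,(289,52),.149);b=w(p,(275.5,173),.117);c=w(p,(269,246),.117);print(a,b,c)
v=b-c;print('yaw',np.degrees(np.arctan2(v[1],v[0])),np.linalg.norm(v)); v=a-c;print('yaw2',np.degrees(np.arctan2(v[1],v[0])),np.linalg.norm(v[:2]))
print('warm',w(p,(508,69),.045))
# lid ellipse
hs=p['image'].astype(int); 
delta((b*.7+c*.3)[:2].tolist()+[.111])
"
```

```text
[ 0.64566914 -0.17644947  0.149     ] [ 0.57361656 -0.14773004  0.117     ] [ 0.52114425 -0.12797531  0.117     ]
yaw -20.630314200390902 0.05606775122313445
yaw2 -21.269613098704745 0.13362706644863795
warm [ 0.59623051 -0.3603578   0.045     ]
t 3.62 pos [ 0.5457 -0.1443  0.2242] rpy deg [-9.0050e+01 -5.0000e-02 -1.0554e+02] F [-1.5  0.  -0.1] w 0.094
after turn: tx -0.0057 ty 0.1132 tz 0.0111
```

The arm was still settling when I took those pixels, so I'll measure again from a single picture.

```bash
python3 -c "
from h import *
import pickle
p=snap('wrist','w2'); pickle.dump(p,open('w2.pkl','wb'));st()
"
```

```text
t 3.67 pos [ 0.5454 -0.145   0.2244] rpy deg [-9.0030e+01 -4.0000e-02 -1.0562e+02] F [-0.1 -0.9 -0.3] w 0.0936
```

View pics/w2.png

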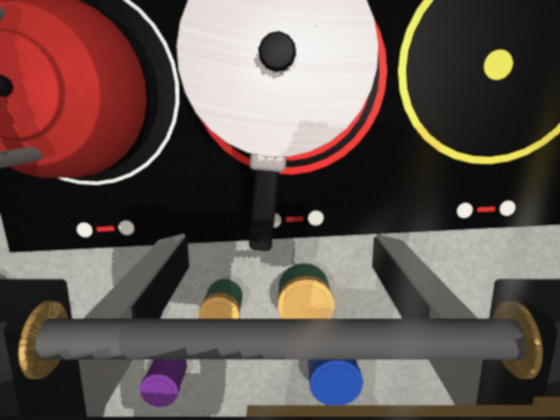

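```bash
python3 -c "
from h import *
import pickle
p=pickle.load(open('w2.pkl','rb'))
a=w(p,(277,48),.149);b=w(p,(268,170),.117);c=w(p,(260.5,244),.117);print(a,b,c)
v=b-c;print('yaw',np.degrees(np.arctan2(v[1],v[0])),np.linalg.norm(v)); v=a-c;print('yaw2',np.degrees(np.arctan2(v[1],v[0])),np.linalg.norm(v[:2]))
print('warm',w(p,(498,65),.045))
delta((b*.7+c*.3)[:2].tolist()+[.111])
"
```

```text
[ 0.64902019 -0.1715321   0.149     ] [ 0.57650629 -0.14424533  0.117     ] [ 0.52375633 -0.12322471  0.117     ]
yaw -21.727056553660095 0.056784019095064454
yaw2 -21.08888932990006 0.13425587238014347
warm [ 0.600708   -0.35388517  0.045     ]
t 3.67 pos [ 0.5454 -0.145   0.2244] rpy deg [-9.0030e+01 -4.0000e-02 -1.0562e+02] F [-0.1 -0.9 -0.3] w 0.0936
after turn: tx -0.0109 ty 0.1134 tz 0.0129
```

Request:
{"fn": "send_rows", "kwargs": {
  "moves": "-1 0 0 0 4.4; -1 -0.011 0 0.013 0; -1 0 0.025 0 0; -1 0 0.025 0 0; -1 0 0.02 0 0; -1 0 0 0 0; -1 0 0 0 0; -1 0 0 0 0; -1 0 0 0 0; -1 0 0 0 0"
}}

```text
time: 4.5
tool_pos: [0.5627, -0.1391, 0.1568]
ee_rot: [-1.567, -0.0, -1.92]
wrist_force: [-0.0, -0.7, -0.2]
width: 0.0941
```

```bash
python3 -c "
from h import *
delta((.5607,-.138,.111))
p=snap('wrist','w3'); snap('scene','s3')
"
```

```text
t 4.50 pos [ 0.5627 -0.1391  0.1568] rpy deg [ -89.77   -0.   -110.02] F [-0.  -0.7 -0.2] w 0.0941
after turn: tx -0.0004 ty 0.0458 tz -0.0023
```

View pics/w3.png

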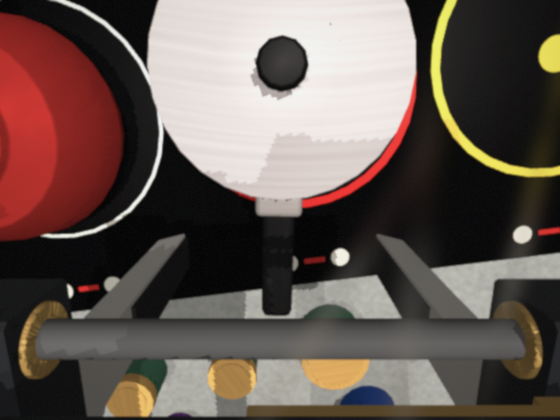

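The handle at column 278 is vertical and centred between the fingers, so I'll go down and grip.

Request:
{"fn": "send_rows", "kwargs": {
  "moves": "-1 0 0.02 0 0; -1 0 0.02 0 0; -1 0 0.006 0 0; -1 0 0 0 0; 1 0 0 0 0; 1 0 0 0 0; 1 0 0 0 0; 1 0 0 0 0; 1 0 0 0 0; 1 0 0 0 0"
}}

```text
time: 5.43
tool_pos: [0.5621, -0.1385, 0.109]
ee_rot: [-1.57, -0.0, -1.92]
wrist_force: [-0.0, 1.0, 0.3]
width: 0.0573
```

```bash
python3 -c "
from h import *
st()
snap('scene','s4')
"
```

```text
t 5.43 pos [ 0.5621 -0.1385  0.109 ] rpy deg [ -89.94   -0.   -109.99] F [-0.   1.   0.3] w 0.0573
```

View pics/s4.png

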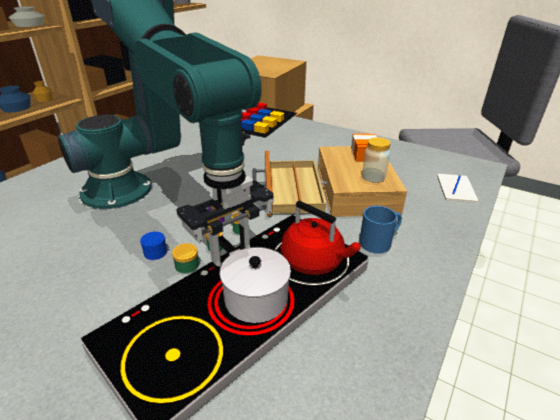

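Request:
{"fn": "send_rows", "kwargs": {
  "moves": "1 0 0 0 0; 1 0 0 0 0; 1 0 0 0 0; 1 0 0 0 0; 1 0 0 0 0; 1 0 0 0 0; 1 0 0 0 0; 1 0 0 0 0; 1 0 0 0 0; 1 0 0 0 0"
}}

```text
time: 6.32
tool_pos: [0.5618, -0.1385, 0.1084]
ee_rot: [-1.571, -0.0, -1.92]
wrist_force: [-0.6, 0.2, -0.1]
width: 0.0176
```

```bash
python3 -c "
from h import *
o,q,y=st()
delta([q[0]-.046,q[1]-.185,q[2]])
"
```

```text
t 6.32 pos [ 0.5618 -0.1385  0.1084] rpy deg [-9.0010e+01 -1.0000e-02 -1.0999e+02] F [-0.6  0.2 -0.1] w 0.0176
t 6.32 pos [ 0.5618 -0.1385  0.1084] rpy deg [-9.0010e+01 -1.0000e-02 -1.0999e+02] F [-0.6  0.2 -0.1] w 0.0176
after turn: tx 0.1896 ty -0.0000 tz 0.0200
```

Request:
{"fn": "send_rows", "kwargs": {
  "moves": "1 0.002 0 0 0; 1 0.004 0 0 0; 1 0.007 0 0.001 0; 1 0.009 0 0.001 0; 1 0.01 0 0.001 0; 1 0.01 0 0.001 0; 1 0.01 0 0.001 0; 1 0.01 0 0.001 0; 1 0.01 0 0.001 0; 1 0.008 0 0.001 0"
}}

```text
time: 7.15
tool_pos: [0.5415, -0.2179, 0.1084]
ee_rot: [-1.571, -0.001, -1.921]
wrist_force: [1.1, 2.0, -0.2]
width: 0.0177
```

```bash
python3 -c "
from h import *
st();snap('top','t5')
"
```

```text
t 7.15 pos [ 0.5415 -0.2179  0.1084] rpy deg [-9.0010e+01 -3.0000e-02 -1.1005e+02] F [ 1.1  2.  -0.2] w 0.0177
```

View pics/t5.png

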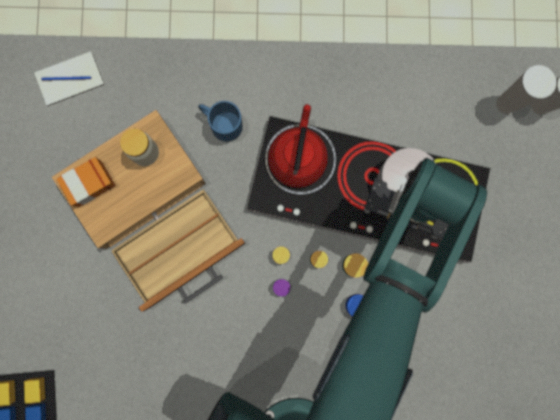

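The pan slid along with the gripper (now near (405,172)). I'll keep going.

Request:
{"fn": "send_rows", "kwargs": {
  "moves": "1 0.008 0 0.001 0; 1 0.012 0 0.001 0; 1 0.012 0 0.001 0; 1 0.013 0 0.002 0; 1 0.013 0 0.002 0; 1 0.013 0 0.001 0; 1 0.013 0 0.001 0; 1 0.012 0 0.001 0; 1 0.008 0 0.001 0; 1 0.004 0 0 0"
}}

```text
time: 8.03
tool_pos: [0.515, -0.3234, 0.1084]
ee_rot: [-1.571, -0.001, -1.921]
wrist_force: [1.8, 0.8, -1.3]
width: 0.0179
```

```bash
python3 -c "
from h import *
st();p=snap('wrist','w6');snap('scene','s6')
"
```

```text
t 8.03 pos [ 0.515  -0.3234  0.1084] rpy deg [-8.9990e+01 -3.0000e-02 -1.1008e+02] F [ 1.8  0.8 -1.3] w 0.0179
```

View pics/w6.png

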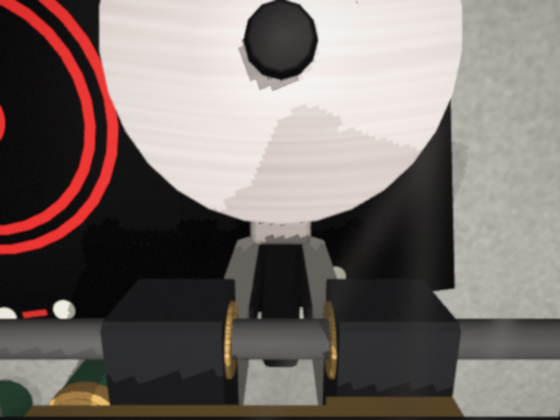

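View pics/s6.png

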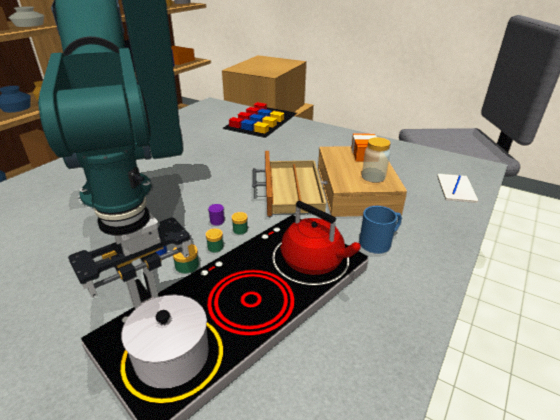

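```bash
cat >> h.py <<'E'
def circ(img,p,c,r,z,col):
    pts=np.array([pj(p,[c[0]+r*np.cos(a),c[1]+r*np.sin(a),z]) for a in np.linspace(0,2*np.pi,60)])
    cv2.polylines(img,[np.round(pts*8).astype(np.int32)],True,col,1,cv2.LINE_AA,3)
E
python3 -c "
from h import *
p=snap('scene'); t=snap('top')
for q in (p,t):
  d=imaging.landmark_of(q,'saucepan')[:2]; print([(x['conf'],x['centre'],w(q,x['centre'],.045)) for x in d])
im=p['image'][:,:,::-1].copy()
circ(im,p,(.600,-.351),.085,.045,(255,0,0)); circ(im,p,(.600,-.351),.062,.045,(0,255,0)); circ(im,p,(.637,-.174),.085,.045,(255,0,0))
circ(im,p,(.600,-.351),.066,.045+.088,(0,255,0))
cv2.imwrite('pics/o1.png',cv2.resize(im[180:,60:400],None,fx=2.2,fy=2.2,interpolation=cv2.INTER_CUBIC))
"
```

```text
[(0.65, [173.0, 355.7], array([ 0.60250664, -0.35316654,  0.045     ]))]
[(0.67, [446.1, 194.1], array([ 0.5992263 , -0.35439004,  0.045     ])), (0.34, [369.4, 174.3], array([ 0.64418678, -0.16740195,  0.045     ]))]
```

View pics/o1.png

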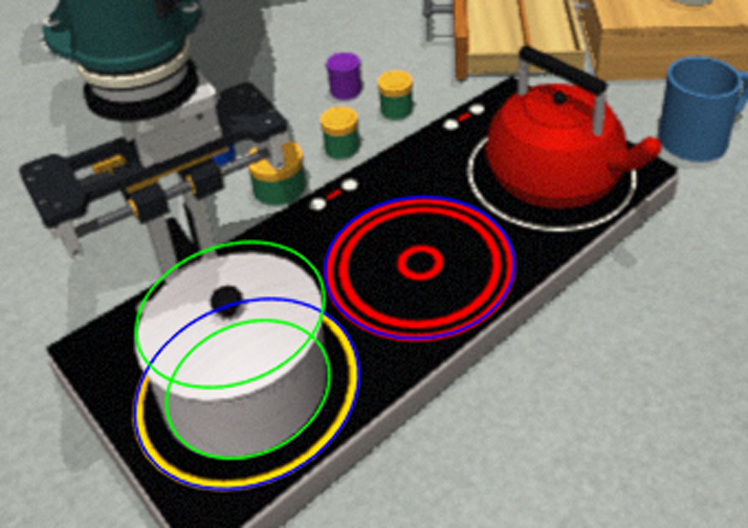

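The pan's base sits well inside the yellow ring, and both ring overlays match. Releasing.

Request:
{"fn": "send_rows", "kwargs": {
  "moves": "-1 0 0 0 0; -1 0 0 0 0; -1 0 0 0 0; -1 0 0 0 0; -1 0 0 0 0; -1 0 0 0 0; -1 0 -0.03 0 0; -1 0 -0.03 0 0; -1 0 -0.03 0 0; -1 0 -0.03 0 0"
}}

```text
time: 9.17
tool_pos: [0.5153, -0.3214, 0.2297]
ee_rot: [-1.571, 0.0, -1.92]
wrist_force: [0.3, 0.9, 0.3]
width: 0.0811
```

```bash
python3 -c "
from h import *
delta((.672,.006,.26),-98)
"
```

```text
t 9.17 pos [ 0.5153 -0.3214  0.2297] rpy deg [-9.0020e+01  1.0000e-02 -1.0998e+02] F [0.3 0.9 0.3] w 0.0811
roll needed -11.98
after turn: tx -0.3460 ty -0.0303 tz 0.1096
```

Request:
{"fn": "send_rows", "kwargs": {
  "moves": "-1 0 -0.015 0 -6; -1 0 -0.015 0 -6; -1 -0.03 0 0.009 0; -1 -0.035 0 0.011 0; -1 -0.035 0 0.011 0; -1 -0.035 0 0.011 0; -1 -0.035 0 0.011 0; -1 -0.035 0 0.011 0; -1 -0.035 0 0.011 0; -1 -0.035 0 0.011 0"
}}

```text
time: 10.0
tool_pos: [0.6393, -0.0595, 0.2586]
ee_rot: [-1.57, -0.0, -1.71]
wrist_force: [1.3, -0.4, -0.7]
width: 0.0942
```

Request:
{"fn": "send_rows", "kwargs": {
  "moves": "-1 -0.025 0 0.003 0; -1 -0.02 0 0 0; -1 -0.02 0 0 0; -1 0 0 0 0; -1 0 0 0 0; -1 0 0 0 0; -1 0 0 0 0; -1 0 0 0 0; -1 0 0 0 0; -1 0 0 0 0"
}}

```text
time: 10.83
tool_pos: [0.6508, 0.0018, 0.2585]
ee_rot: [-1.571, -0.0, -1.711]
wrist_force: [-0.1, -0.6, -0.2]
width: 0.094
```

```bash
python3 -c "
from h import *
import pickle
delta((.672,.006,.26),-98)
p=snap('wrist','w7');pickle.dump(p,open('w7.pkl','wb'));t=snap('top','t7');pickle.dump(t,open('t7.pkl','wb'))
"
```

```text
t 10.83 pos [0.6508 0.0018 0.2585] rpy deg [-8.999e+01 -1.000e-02 -9.806e+01] F [-0.1 -0.6 -0.2] w 0.094
roll needed -0.06
after turn: tx -0.0071 ty -0.0015 tz 0.0204
```

View pics/w7.png

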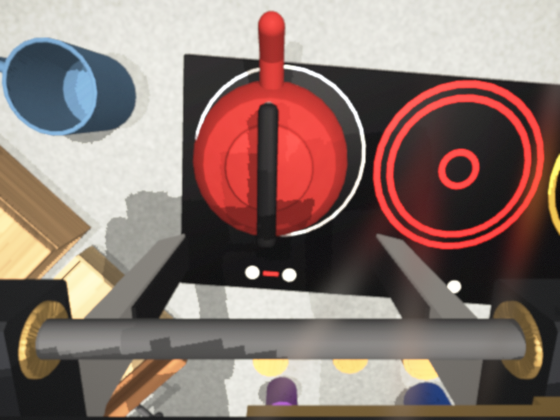

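View pics/t7.png

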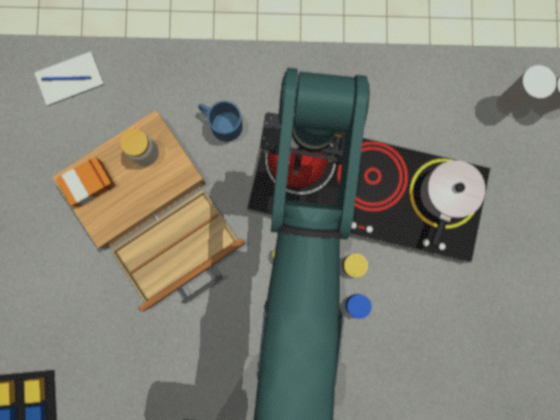

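The wrist view shows the kettle handle from (268,104) to (267,246) and the boiling ring's centre at (459,169). The top view shows the pan lid at about (456,189), on the yellow ring.

```bash
python3 -c "
from h import *
import pickle
p=pickle.load(open('w7.pkl','rb'));t=pickle.load(open('t7.pkl','rb'))
a=w(p,(268,104),.172);b=w(p,(267,246),.172);v=a-b
print('kettle handle',a,b,(a+b)/2,np.linalg.norm(v),'yaw',np.degrees(np.arctan2(v[1],v[0])))
print('boil',w(p,(459,169),.045),'top boil',w(t,(373,176),.045))
print('pan lid',w(t,(456,189),.133),'knob',w(t,(459,187.5),.151))
m=(a+b)/2; delta((m[0],m[1],.167),-98)
"
```

```text
kettle handle [ 0.72631959 -0.00152063  0.172     ] [0.63151743 0.0133663  0.172     ] [0.67891851 0.00592283 0.172     ] 0.09596389721101242 yaw -8.924361362402744
boil [ 0.63962967 -0.17907594  0.045     ] top boil [ 0.64018328 -0.17617641  0.045     ]
pan lid [ 0.59896413 -0.34749062  0.133     ] knob [ 0.59976905 -0.34788932  0.151     ]
t 10.93 pos [0.6508 0.0022 0.2585] rpy deg [-90.    -0.   -98.03] F [-0.6  0.8  0.2] w 0.0943
roll needed -0.03
after turn: tx -0.0076 ty 0.0915 tz 0.0273
```

Request:
{"fn": "send_rows", "kwargs": {
  "moves": "-1 -0.007 0 0.013 1; -1 0 0 0.013 0; -1 0 0.02 0 0; -1 0 0.02 0 0; -1 0 0.02 0 0; -1 0 0.02 0 0; -1 0 0.011 0 0; 1 0 0 0 0; 1 0 0 0 0; 1 0 0 0 0"
}}

```text
time: 11.77
tool_pos: [0.6783, 0.0057, 0.1692]
ee_rot: [-1.568, 0.0, -1.728]
wrist_force: [-0.1, 0.2, 1.5]
width: 0.0777
```

Request:
{"fn": "send_rows", "kwargs": {
  "moves": "1 0 0 0 0; 1 0 0 0 0; 1 0 0 0 0; 1 0 0 0 0; 1 0 0 0 0; 1 0 0 0 0; 1 0 0 0 0; 1 0 0 0 0; 1 0 0 0 0; 1 0 0 0 0"
}}

```text
time: 12.6
tool_pos: [0.6776, 0.0063, 0.1674]
ee_rot: [-1.571, 0.001, -1.727]
wrist_force: [-0.5, 1.6, -1.2]
width: 0.0137
```

```bash
python3 -c "
from h import *
o,q,y=st()
delta((q[0]-.039,q[1]-.183,q[2]))
snap('wrist','w8')
"
```

```text
t 12.60 pos [0.6776 0.0063 0.1674] rpy deg [-9.001e+01  5.000e-02 -9.897e+01] F [-0.5  1.6 -1.2] w 0.0137
t 12.60 pos [0.6776 0.0063 0.1674] rpy deg [-9.001e+01  5.000e-02 -9.897e+01] F [-0.5  1.6 -1.2] w 0.0137
after turn: tx 0.1868 ty -0.0000 tz -0.0100
```

View pics/w8.png

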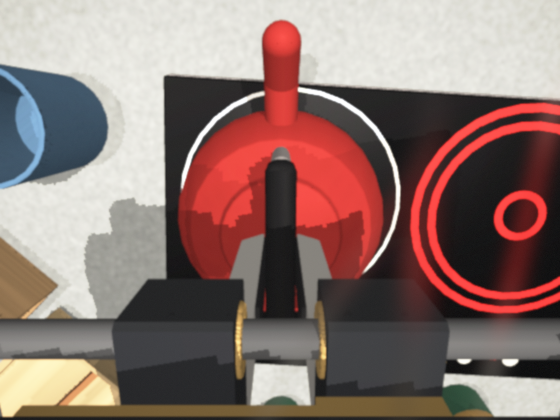

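The jaws have the kettle's handle bar (opening 13.7 mm). Now I'll slide it, gently at the start and end.

Request:
{"fn": "send_rows", "kwargs": {
  "moves": "1 0.002 0 0 0; 1 0.004 0 0 0; 1 0.007 0 0 0; 1 0.009 0 -0.001 0; 1 0.01 0 -0.001 0; 1 0.01 0 -0.001 0; 1 0.011 0 0 0; 1 0.011 0 -0.001 0; 1 0.011 0 -0.001 0; 1 0.011 0 -0.001 0"
}}

```text
time: 13.48
tool_pos: [0.6577, -0.0796, 0.1674]
ee_rot: [-1.571, -0.0, -1.728]
wrist_force: [-0.7, 2.7, -0.7]
width: 0.0137
```

Request:
{"fn": "send_rows", "kwargs": {
  "moves": "1 0.011 0 -0.001 0; 1 0.012 0 0 0; 1 0.012 0 -0.001 0; 1 0.012 0 0 0; 1 0.012 0 -0.001 0; 1 0.012 0 -0.001 0; 1 0.011 0 0 0; 1 0.009 0 0 0; 1 0.006 0 0 0; 1 0.003 0 0 0"
}}

```text
time: 14.32
tool_pos: [0.6384, -0.1775, 0.1674]
ee_rot: [-1.571, -0.0, -1.729]
wrist_force: [0.0, 1.7, -1.2]
width: 0.0138
```

```bash
python3 -c "
from h import *
delta((.6386,-.1767,.1674))
p=snap('scene'); t=snap('top')
for q in (p,t):
  d=imaging.landmark_of(q,'kettle')[:2]; print([(x['conf'],x['centre'],w(q,x['centre'],.045)) for x in d])
im=p['image'][:,:,::-1].copy()
circ(im,p,(.637,-.174),.085,.045,(255,0,0)); circ(im,p,(.637,-.174),.066,.045,(0,255,0))
cv2.imwrite('pics/o2.png',cv2.resize(im[180:,60:400],None,fx=2.2,fy=2.2,interpolation=cv2.INTER_CUBIC))
"
```

```text
t 14.32 pos [ 0.6384 -0.1775  0.1674] rpy deg [-9.001e+01 -1.000e-02 -9.904e+01] F [ 0.   1.7 -1.2] w 0.0138
after turn: tx -0.0008 ty 0.0000 tz 0.0001
[(0.82, [250.0, 298.2], array([ 0.63614859, -0.17435166,  0.045     ]))]
[(0.74, [373.5, 176.5], array([ 0.63897925, -0.177394  ,  0.045     ]))]
```

View pics/o2.png

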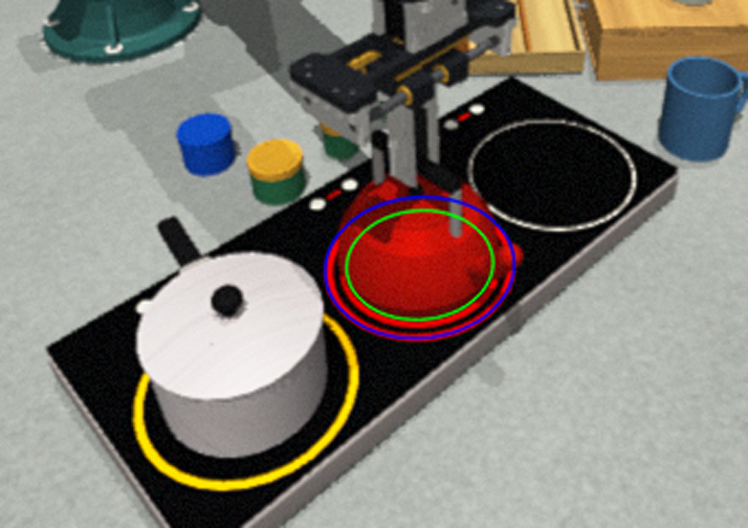

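The kettle is inside the red ring. I'll release it, go up and look over the tins again.

Request:
{"fn": "send_rows", "kwargs": {
  "moves": "-1 0 0 0 0; -1 0 0 0 0; -1 0 0 0 0; -1 0 0 0 0; -1 0 0 0 0; -1 0 0 0 0; -1 0 0 0 0; -1 0 -0.03 0 0; -1 0 -0.03 0 0; -1 0 -0.03 0 0"
}}

```text
time: 15.35
tool_pos: [0.6381, -0.1761, 0.2576]
ee_rot: [-1.573, 0.0, -1.728]
wrist_force: [1.7, 0.2, -0.3]
width: 0.0772
```

Request:
{"fn": "send_rows", "kwargs": {
  "moves": "-1 0 0 0 -7; -1 0 0 0 -7; -1 0 0 0 -7; -1 0 0 0 -7; -1 0 0 0 -7; -1 0 0 0 -7; -1 0 0 0 -2; -1 0 0 0 0; -1 0 0 0 0; -1 0 0 0 0"
}}

```text
time: 16.18
tool_pos: [0.6386, -0.1763, 0.2575]
ee_rot: [-1.571, -0.0, -0.961]
wrist_force: [0.1, 0.5, -0.2]
width: 0.0939
```

```bash
cat > tins.py <<'E'
from h import *
def tins(t,v=True):
    hsv=cv2.cvtColor(t["image"],cv2.COLOR_RGB2HSV)
    m=cv2.inRange(hsv,(18,90,60),(32,255,255)); m[:235]=0;m[340:]=0;m[:,:60]=0;m[:,430:]=0
    n,l,s,c=cv2.connectedComponentsWithStats(m)
    for i in range(1,n):
        if 120<s[i,4]<700 and s[i,2]<32 and s[i,3]<32: print("lid",s[i],c[i].round(1),w(t,c[i],.045).round(4))
E
python3 -c "
from tins import *
delta((.4242,-.1334,.10),-55)
t=snap('top','t9');tins(t);snap('scene','s9')
"
```

```text
t 16.18 pos [ 0.6386 -0.1763  0.2575] rpy deg [-90.    -0.   -55.04] F [ 0.1  0.5 -0.2] w 0.0939
roll needed -0.04
after turn: tx -0.1581 ty 0.1575 tz -0.1510
lid [272 247  18  17 236] [280.8 255. ] [0.4453 0.0449 0.045 ]
lid [310 251  18  17 239] [318.7 259. ] [ 0.4373 -0.0457  0.045 ]
lid [343 254  12  18 121] [347.6 262. ] [ 0.4313 -0.1151  0.045 ]
```

View pics/t9.png

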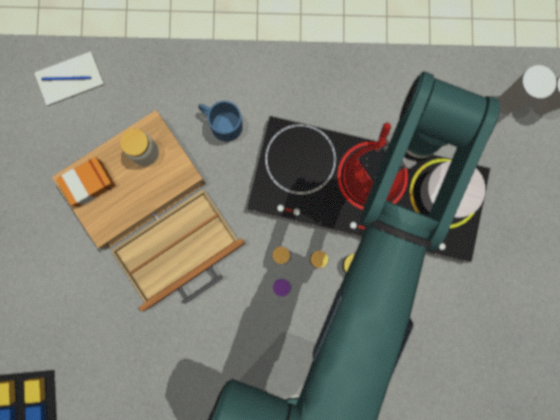

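View pics/s9.png

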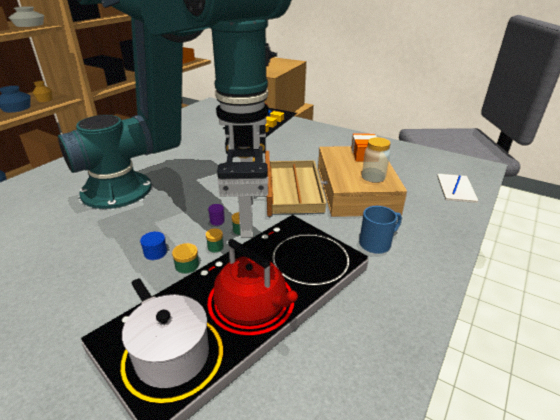

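Request:
{"fn": "send_rows", "kwargs": {
  "moves": "-1 -0.023 0 -0.022 0; -1 -0.023 0 -0.022 0; -1 -0.023 0 -0.022 0; -1 -0.023 0 -0.022 0; -1 -0.022 0 -0.021 0; -1 -0.022 0 -0.021 0; -1 -0.022 0 -0.021 0; -1 0 0.035 0 0; -1 0 0.035 0 0; -1 0 0.02 0 0"
}}

```text
time: 17.12
tool_pos: [0.4226, -0.133, 0.1649]
ee_rot: [-1.572, 0.002, -0.96]
wrist_force: [0.1, 0.5, 0.4]
width: 0.0939
```

Request:
{"fn": "send_rows", "kwargs": {
  "moves": "-1 0 0 0 0; -1 0 0 0 0; -1 0 0 0 0; -1 0 0 0 0; -1 0 0 0 0; -1 0 0 0 0; -1 0 0 0 0; -1 0 0 0 0; -1 0 0 0 0; -1 0 0 0 0"
}}

```text
time: 17.95
tool_pos: [0.4243, -0.1336, 0.1675]
ee_rot: [-1.571, -0.0, -0.96]
wrist_force: [0.6, -0.4, 0.5]
width: 0.0941
```

```bash
python3 -c "
from tins import *
import pickle
delta((.4242,-.1334,.028),-55)
p=snap('wrist','w10');pickle.dump(p,open('w10.pkl','wb'));print(pj(p,(.4242,-.1334,.045)))
"
```

```text
t 17.95 pos [ 0.4243 -0.1336  0.1675] rpy deg [-90.    -0.   -54.99] F [ 0.6 -0.4  0.5] w 0.0941
roll needed 0.01
after turn: tx -0.0002 ty 0.1395 tz 0.0000
[278.37666858 203.9025661 ]
```

View pics/w10.png

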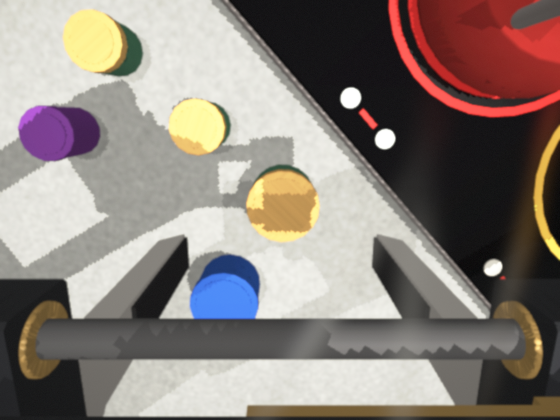

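The tin's lid at (284,205) is centred to within about 2 mm, and the blue look-alike at (224,300) is clear of the fingers. Descending.

Request:
{"fn": "send_rows", "kwargs": {
  "moves": "-1 0.002 0.03 0 0; -1 0 0.03 0 0; -1 0 0.03 0 0; -1 0 0.03 0 0; -1 0 0.019 0 0; -1 0 0 0 0; 1 0 0 0 0; 1 0 0 0 0; 1 0 0 0 0; 1 0 0 0 0"
}}

```text
time: 18.83
tool_pos: [0.4269, -0.1359, 0.0304]
ee_rot: [-1.569, -0.003, -0.96]
wrist_force: [-0.4, -0.9, 1.3]
width: 0.0708
```

Request:
{"fn": "send_rows", "kwargs": {
  "moves": "1 0 0 0 0; 1 0 0 0 0; 1 0 0 0 0; 1 0 0 0 0; 1 0 0 0 0; 1 0 -0.03 0 0; 1 0 -0.04 0 0; 1 0 -0.04 0 0; 1 0 -0.03 0 0; 1 0 0 0 0"
}}

```text
time: 19.67
tool_pos: [0.4289, -0.1368, 0.1757]
ee_rot: [-1.564, -0.012, -0.96]
wrist_force: [0.3, 0.3, -1.2]
width: 0.0578
```

The large tin is gripped and lifted (opening 58 mm). Next I'll stop short of the drawer and measure it with the wrist camera.

```bash
python3 -c "
from h import *
delta((.37,.23,.20),-55)"
```

```text
t 19.67 pos [ 0.4289 -0.1368  0.1757] rpy deg [-89.61  -0.69 -54.99] F [ 0.3  0.3 -1.2] w 0.0578
roll needed 0.01
after turn: tx -0.3343 ty -0.0243 tz 0.1621
```

Request:
{"fn": "send_rows", "kwargs": {
  "moves": "1 -0.015 -0.024 0.007 0; 1 -0.03 0 0.015 0; 1 -0.037 0 0.018 0; 1 -0.037 0 0.018 0; 1 -0.037 0 0.018 0; 1 -0.037 0 0.018 0; 1 -0.037 0 0.018 0; 1 -0.037 0 0.018 0; 1 -0.037 0 0.018 0; 1 -0.03 0 0.014 0"
}}

```text
time: 20.5
tool_pos: [0.3648, 0.2336, 0.1907]
ee_rot: [-1.573, 0.001, -0.958]
wrist_force: [0.8, 0.1, -0.9]
width: 0.0577
```

Request:
{"fn": "send_rows", "kwargs": {
  "moves": "1 0 0 0 0; 1 0 0 0 0; 1 0 0 0 0; 1 0 0 0 0; 1 0 0 0 0; 1 0 0 0 0; 1 0 0 0 0; 1 0 0 0 0; 1 0 0 0 0; 1 0 0 0 0"
}}

```text
time: 21.33
tool_pos: [0.3666, 0.2311, 0.1925]
ee_rot: [-1.571, -0.0, -0.96]
wrist_force: [-0.3, -0.6, -0.9]
width: 0.0573
```

```bash
python3 -c "
from h import *
import pickle
st()
p=snap('wrist','w11');pickle.dump(p,open('w11.pkl','wb'))
for k,z in (('row_large',.012),('row_small',.012),('handle',.048)):
  for d in imaging.landmark_of(p,k)[:3]: print(k,d['conf'],d['centre'],w(p,d['centre'],z))
"
```

```text
t 21.33 pos [0.3666 0.2311 0.1925] rpy deg [-8.999e+01 -1.000e-02 -5.501e+01] F [-0.3 -0.6 -0.9] w 0.0573
row_large 0.58 [279.1, 95.1] [0.4354319  0.27892415 0.012     ]
row_small 0.67 [281.9, 2.7] [0.49704141 0.3191489  0.012     ]
row_small 0.59 [558.9, 263.2] [ 0.46285706 -0.03578629  0.012     ]
handle 0.75 [282.1, 205.2] [0.36285463 0.22502694 0.048     ]
```

View pics/w11.png

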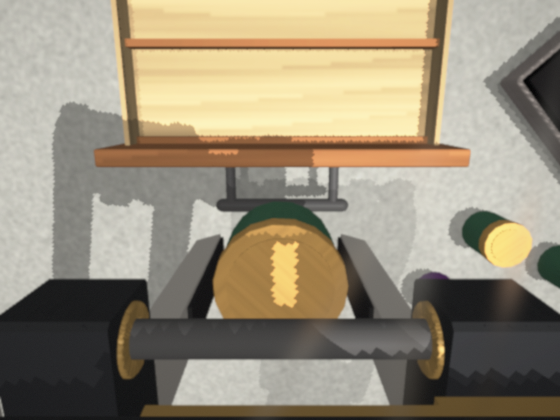

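The drawer shows straight in the image: handle (282,205), divider (282,43), panel top edge (282,165). The tin is held upright.

```bash
python3 -c "
from h import *
import pickle
p=pickle.load(open('w11.pkl','rb'))
e=np.array([np.cos(np.radians(35)),np.sin(np.radians(35))])
for n,px,z,o in (('divtop',(282,43.5),.026,-.042),('panelback',(282,147),.07,.039),('panelfront',(282,165),.07,.053),('handle',(282,200),.053,.088)):
  X=w(p,px,z)[:2]; print(n,X,'row_large',X+o*e)
for px,z in (((96,158),.07),((469,158),.07),((127,43),.026),((438,43),.026)): print(w(p,px,z))
st()
"
```

```text
divtop [0.46941412 0.29975319] row_large [0.43500973 0.27566298]
panelback [0.40416828 0.25425608] row_large [0.43611521 0.27662556]
panelfront [0.39305757 0.24646064] row_large [0.43647263 0.27686019]
handle [0.36744061 0.22837908] row_large [0.43952599 0.2788538 ]
[0.31680029 0.3647081  0.07      ]
[0.47848567 0.13365086 0.07      ]
[0.39743219 0.40325303 0.026     ]
[0.54250642 0.19598778 0.026     ]
t 21.53 pos [0.3665 0.2313 0.1925] rpy deg [-90.    -0.   -54.98] F [-0.1  1.1 -1.8] w 0.0574
```

Request:
{"fn": "send_rows", "kwargs": {
  "moves": "1 0.001 0 0.02 0; 1 0.001 0 0.025 0; 1 0.001 0 0.025 0; 1 0 0 0.013 0; 1 0 0.03 0 0; 1 0 0.03 0 0; 1 0 0.03 0 0; 1 0 0.02 0 0; 1 0 0.01 0 0; 1 0 0 0 0"
}}

```text
time: 22.37
tool_pos: [0.4343, 0.2756, 0.0694]
ee_rot: [-1.577, 0.001, -0.96]
wrist_force: [-0.1, -0.6, -1.3]
width: 0.0574
```

```bash
python3 -c "
from h import *
delta((.4358,.2765,.042))
snap('scene','s12');snap('top','t12')"
```

```text
t 22.37 pos [0.4343 0.2756 0.0694] rpy deg [-9.035e+01  5.000e-02 -5.498e+01] F [-0.1 -0.6 -1.3] w 0.0574
after turn: tx 0.0001 ty 0.0274 tz 0.0017
```

View pics/s12.png

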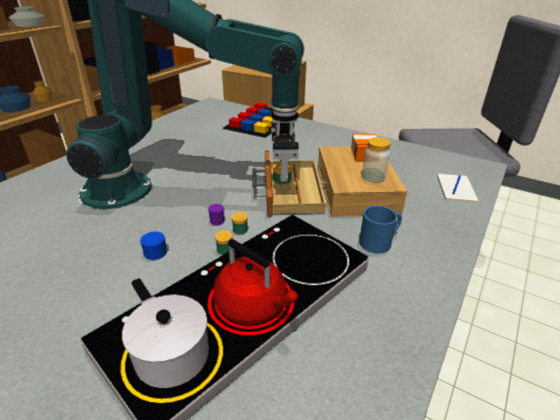

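The tin is above the front row. One small tin has been knocked aside, from (214,240) to (224,241) in the scene view; I'll measure it again. Lowering and releasing.

Request:
{"fn": "send_rows", "kwargs": {
  "moves": "1 0 0.01 0 0; 1 0 0.01 0 0; 1 0 0.004 0 0; 1 0 0.002 0 0; 1 0 0 0 0; 1 0 0 0 0; -0.5 0 0 0 0; -0.5 0 0 0 0; -0.5 0 0 0 0; -0.5 0 0 0 0"
}}

```text
time: 23.3
tool_pos: [0.4365, 0.2766, 0.047]
ee_rot: [-1.57, -0.0, -0.96]
wrist_force: [-0.0, 0.2, -1.2]
width: 0.0707
```

```bash
python3 -c "
from h import *
st()"
```

```text
t 23.30 pos [0.4365 0.2766 0.047 ] rpy deg [-8.994e+01 -1.000e-02 -5.499e+01] F [-0.   0.2 -1.2] w 0.0707
```

Request:
{"fn": "send_rows", "kwargs": {
  "moves": "-0.5 0 0 0 0; -0.5 0 0 0 0; -0.5 0 -0.02 0 0; -0.5 0 -0.03 0 0; -0.5 0 -0.035 0 0; -0.5 0 -0.035 0 0; -0.5 0 -0.035 0 0; -0.5 0.02 0 -0.02 0; -0.5 0.03 0 -0.02 0; -0.5 0.03 0 -0.02 0"
}}

```text
time: 24.13
tool_pos: [0.433, 0.1761, 0.2027]
ee_rot: [-1.568, -0.001, -0.957]
wrist_force: [0.4, -1.2, -1.4]
width: 0.0704
```

```bash
python3 -c "
from tins import *
st(); t=snap('top','t13'); tins(t)"
```

```text
t 24.13 pos [0.433  0.1761 0.2027] rpy deg [-8.987e+01 -7.000e-02 -5.483e+01] F [ 0.4 -1.2 -1.4] w 0.0704
lid [308 240  18  17 244] [316.5 248.1] [ 0.4631 -0.0403  0.045 ]
lid [272 246  18  18 247] [280.5 254.8] [0.4459 0.0455 0.045 ]
```

View pics/t13.png

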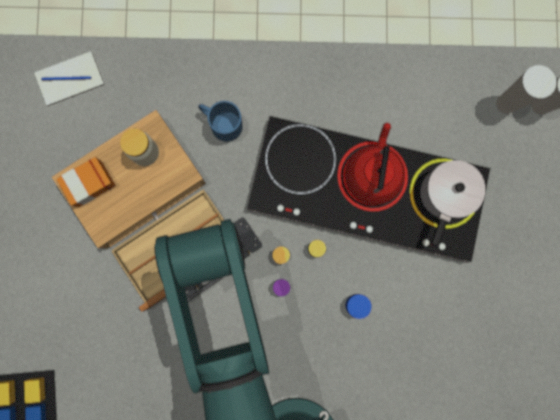

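Next is the small tin at (.4456,.045).

```bash
python3 -c "
from h import *
delta((.4456,.0452,.028),-55)"
```

```text
t 24.18 pos [0.4332 0.1699 0.2022] rpy deg [-90.11  -0.33 -55.22] F [-0.5 -3.3 -0.1] w 0.0706
roll needed -0.22
after turn: tx 0.1092 ty 0.1742 tz -0.0614
```

Request:
{"fn": "send_rows", "kwargs": {
  "moves": "-0.5 0.02 0 -0.011 0; -0.5 0.03 0 -0.017 0; -0.5 0.03 0 -0.017 0; -0.5 0.025 0.02 -0.014 0; -0.5 0.01 0.02 -0.006 0; -0.5 0 0 0 0; -0.5 0 0 0 0; -0.5 0 0 0 0; -0.5 0 0 0 0; -0.5 0 0 0 0"
}}

```text
time: 25.02
tool_pos: [0.4464, 0.0461, 0.1629]
ee_rot: [-1.569, -0.001, -0.958]
wrist_force: [-0.0, 0.4, -0.9]
width: 0.0704
```

```bash
python3 -c "
from h import *
delta((.4456,.0452,.028),-55)
p=snap('wrist','w14'); print(pj(p,(.4456,.0452,.045)))"
```

```text
t 25.02 pos [0.4464 0.0461 0.1629] rpy deg [-8.988e+01 -7.000e-02 -5.488e+01] F [-0.   0.4 -0.9] w 0.0704
roll needed 0.12
after turn: tx 0.0003 ty 0.1349 tz -0.0011
[278.74664739 207.16013807]
```

View pics/w14.png

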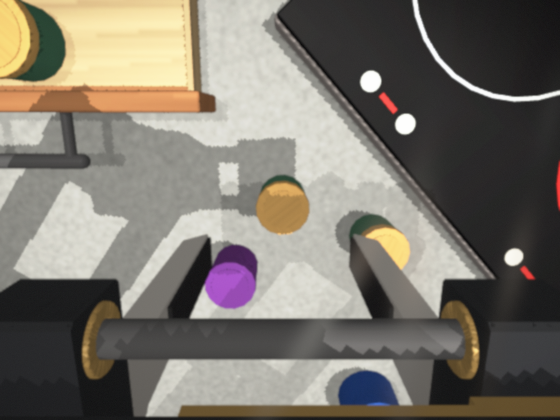

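Request:
{"fn": "send_rows", "kwargs": {
  "moves": "-0.5 0.001 0.03 0 0; -0.5 0 0.03 0 0; -0.5 0 0.03 0 0; -0.5 0 0.03 0 0; -0.5 0 0.013 0 0; -0.5 0 0 0 0; 1 0 0 0 0; 1 0 0 0 0; 1 0 0 0 0; 1 0 0 0 0"
}}

```text
time: 25.9
tool_pos: [0.4477, 0.0443, 0.0303]
ee_rot: [-1.568, -0.002, -0.96]
wrist_force: [0.5, 0.1, 0.5]
width: 0.0474
```

Request:
{"fn": "send_rows", "kwargs": {
  "moves": "1 0 0 0 0; 1 0 0 0 0; 1 0 0 0 0; 1 0 0 0 0; 1 0 -0.025 0 0; 1 0 -0.04 0 0; 1 0 -0.04 0 0; 1 0 -0.04 0 0; 1 0 -0.02 0 0; 1 0 0 0 0"
}}

```text
time: 26.73
tool_pos: [0.4492, 0.0441, 0.1995]
ee_rot: [-1.562, -0.007, -0.96]
wrist_force: [-0.2, -0.4, -0.2]
width: 0.0418
```

```bash
python3 -c "
from h import *
rs=np.array([.4972,.3195]); ey=np.array([-.574,.819])
a=rs+.05*ey;print(a,rs-.05*ey)
delta((*a,.2),-55)"
```

```text
[0.4685  0.36045] [0.5259  0.27855]
t 26.73 pos [0.4492 0.0441 0.1995] rpy deg [-89.47  -0.4  -54.99] F [-0.2 -0.4 -0.2] w 0.0418
roll needed 0.01
after turn: tx -0.2480 ty -0.0005 tz 0.1973
```

Request:
{"fn": "send_rows", "kwargs": {
  "moves": "1 -0.015 0 0.012 0; 1 -0.025 0 0.02 0; 1 -0.032 0 0.026 0; 1 -0.032 0 0.026 0; 1 -0.032 0 0.026 0; 1 -0.032 0 0.026 0; 1 -0.032 0 0.025 0; 1 -0.028 0 0.022 0; 1 -0.014 0 0.01 0; 1 -0.006 0 0.004 0"
}}

```text
time: 27.57
tool_pos: [0.4638, 0.3626, 0.1901]
ee_rot: [-1.576, 0.001, -0.956]
wrist_force: [0.1, -0.5, -1.2]
width: 0.0419
```

Request:
{"fn": "send_rows", "kwargs": {
  "moves": "1 0 0.01 0 0; 1 0 0.02 0 0; 1 0 0.02 0 0; 1 0 0.02 0 0; 1 0 0.01 0 0; 1 0 0 0 0; 1 0 0 0 0; 1 0 0 0 0; 1 0 0 0 0; 1 0 0 0 0"
}}

```text
time: 28.4
tool_pos: [0.4661, 0.3607, 0.1151]
ee_rot: [-1.568, -0.0, -0.96]
wrist_force: [-0.4, -0.2, -0.0]
width: 0.0412
```

```bash
python3 -c "
from h import *
delta((.4685,.3605,.042),-55)
p=snap('wrist','w15');snap('scene','s15')"
```

```text
t 28.40 pos [0.4661 0.3607 0.1151] rpy deg [-8.983e+01 -2.000e-02 -5.500e+01] F [-0.4 -0.2 -0. ] w 0.0412
roll needed 0.0
after turn: tx 0.0015 ty 0.0731 tz 0.0018
```

View pics/w15.png

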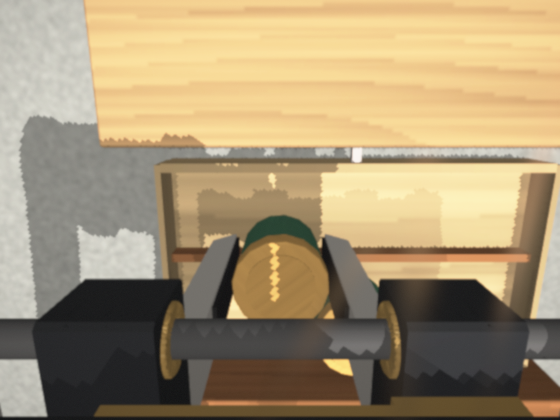

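View pics/s15.png

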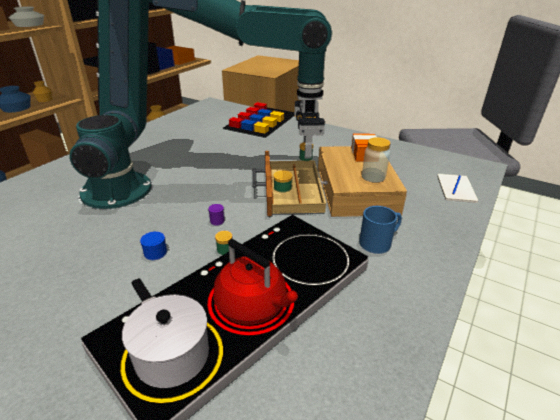

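```bash
python3 -c "
from h import *
p=snap('wrist')
e=np.array([.819,.574])
for px,z in (((355,257),.026),((355,169),.036),((355,160),.036),((357,147),.08)):
  X=w(p,px,z)[:2]; print(px,X,(X-np.array([.4972,.3195]))@e)
"
```

```text
(355, 257) [0.47225039 0.29878904] -0.03232182533442402
(355, 169) [0.5221331 0.3398953] 0.03212711093957534
(355, 160) [0.52671879 0.3434475 ] 0.037921757336706684
(357, 147) [0.53207667 0.3571399 ] 0.05016929619177387
```

The measured divider (-32 mm) and rear wall (+32 mm) agree with the row geometry. Lowering.

Request:
{"fn": "send_rows", "kwargs": {
  "moves": "1 0.0015 0.02 0.002 0; 1 0 0.02 0 0; 1 0 0.016 0 0; 1 0 0.01 0 0; 1 0 0.005 0 0; 1 0 0.003 0 0; 1 0 0 0 0; 1 0 0 0 0; -0.35 0 0 0 0; -0.35 0 0 0 0"
}}

```text
time: 29.38
tool_pos: [0.468, 0.3603, 0.0398]
ee_rot: [-1.57, -0.0, -0.96]
wrist_force: [-0.1, -0.3, -0.6]
width: 0.0518
```

Request:
{"fn": "send_rows", "kwargs": {
  "moves": "-0.35 0 0 0 0; -0.35 0 0 0 0; -0.35 0 0 0 0; -0.35 0 -0.02 0 0; -0.35 0 -0.03 0 0; -0.35 0 -0.035 0 0; -0.35 0 -0.035 0 0; -0.35 0 -0.035 0 0; -0.35 0 0 0 0; -0.35 0 0 0 0"
}}

```text
time: 30.22
tool_pos: [0.469, 0.3611, 0.1976]
ee_rot: [-1.565, -0.0, -0.96]
wrist_force: [0.1, 0.2, -0.4]
width: 0.0633
```

```bash
python3 -c "
from tins import *
delta((.4631,-.0403,.2),-55); t=snap('top','t16'); tins(t);snap('scene','s16')"
```

```text
t 30.22 pos [0.469  0.3611 0.1976] rpy deg [-8.964e+01 -2.000e-02 -5.499e+01] F [ 0.1  0.2 -0.4] w 0.0633
roll needed 0.01
after turn: tx 0.3254 ty -0.0024 tz -0.2351
lid [308 240  18  17 243] [316.5 248.1] [ 0.4631 -0.0403  0.045 ]
```

View pics/s16.png

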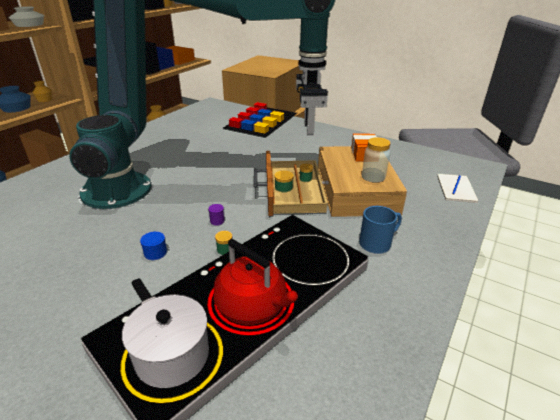

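Both tins stand in their rows. The last small tin is at (.463,-.040), near the plate edge, so I'll turn the jaws more parallel to that edge for it.

Request:
{"fn": "send_rows", "kwargs": {
  "moves": "-0.35 0.015 0 -0.011 0; -0.35 0.025 0 -0.018 0; -0.35 0.032 0 -0.023 0; -0.35 0.032 0 -0.023 0; -0.35 0.032 0 -0.023 0; -0.35 0.032 0 -0.023 0; -0.35 0.032 0 -0.023 0; -0.35 0.032 0 -0.023 0; -0.35 0.032 0 -0.023 0; -0.35 0.032 0 -0.023 0"
}}

```text
time: 31.15
tool_pos: [0.4614, -0.006, 0.1917]
ee_rot: [-1.574, 0.003, -0.959]
wrist_force: [0.9, 0.5, -1.1]
width: 0.0633
```

Request:
{"fn": "send_rows", "kwargs": {
  "moves": "-0.35 0.02 0 -0.015 0; -0.35 0.009 0 -0.007 0; -0.35 0 0 0 7; -0.35 0 0 0 7; -0.35 0 0.02 0 7; -0.35 0 0.02 0 0; -0.35 0 0 0 0; -0.35 0 0 0 0; -0.35 0 0 0 0; -0.35 0 0 0 0"
}}

```text
time: 31.98
tool_pos: [0.4624, -0.0405, 0.1554]
ee_rot: [-1.569, -0.001, -1.325]
wrist_force: [0.6, -0.6, 0.8]
width: 0.0633
```

```bash
python3 -c "
from h import *
delta((.4631,-.0403,.028))
p=snap('wrist','w17'); print(pj(p,(.4631,-.0403,.045)))"
```

```text
t 31.98 pos [ 0.4624 -0.0405  0.1554] rpy deg [-8.992e+01 -3.000e-02 -7.594e+01] F [ 0.6 -0.6  0.8] w 0.0633
after turn: tx -0.0000 ty 0.1274 tz 0.0007
[278.83186724 207.61433886]
```

View pics/w17.png

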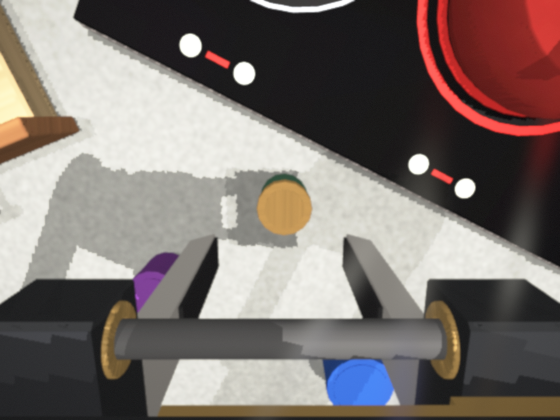

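The tin at (284,207) is centred. Descending.

Request:
{"fn": "send_rows", "kwargs": {
  "moves": "-0.35 0.0015 0.03 0 0; -0.35 0 0.03 0 0; -0.35 0 0.03 0 0; -0.35 0 0.025 0 0; -0.35 0 0.011 0 0; -0.35 0 0 0 0; 1 0 0 0 0; 1 0 0 0 0; 1 0 0 0 0; 1 0 0 0 0"
}}

```text
time: 32.87
tool_pos: [0.4638, -0.0426, 0.0305]
ee_rot: [-1.567, -0.002, -1.326]
wrist_force: [0.3, -0.5, 3.0]
width: 0.0417
```

Request:
{"fn": "send_rows", "kwargs": {
  "moves": "1 0 0 0 0; 1 0 0 0 0; 1 0 -0.025 0 0; 1 0 -0.04 0 0; 1 0 -0.04 0 0; 1 0 -0.04 0 0; 1 0 -0.025 0 -7; 1 0 0 0 -7; 1 0 0 0 -7; 1 0 0 0 0"
}}

```text
time: 33.7
tool_pos: [0.4622, -0.0422, 0.1991]
ee_rot: [-1.57, -0.001, -0.958]
wrist_force: [-0.3, -0.1, -1.0]
width: 0.0416
```

```bash
python3 -c "
from h import *
delta((.5259,.2786,.2),-55)"
```

```text
t 33.70 pos [ 0.4622 -0.0422  0.1991] rpy deg [-8.995e+01 -5.000e-02 -5.487e+01] F [-0.3 -0.1 -1. ] w 0.0416
roll needed 0.13
after turn: tx -0.2262 ty -0.0009 tz 0.2361
```

Request:
{"fn": "send_rows", "kwargs": {
  "moves": "1 -0.014 0 0.014 0; 1 -0.023 0 0.025 0; 1 -0.029 0 0.03 0; 1 -0.029 0 0.03 0; 1 -0.029 0 0.03 0; 1 -0.029 0 0.03 0; 1 -0.028 0 0.03 0; 1 -0.025 0 0.027 0; 1 -0.014 0 0.014 0; 1 -0.006 0 0.006 0"
}}

```text
time: 34.53
tool_pos: [0.5251, 0.281, 0.1968]
ee_rot: [-1.573, 0.001, -0.959]
wrist_force: [0.4, -0.2, -1.2]
width: 0.0419
```

Request:
{"fn": "send_rows", "kwargs": {
  "moves": "1 0 0.01 0 0; 1 0 0.02 0 0; 1 0 0.02 0 0; 1 0 0.02 0 0; 1 0 0.01 0 0; 1 0 0 0 0; 1 0 0 0 0; 1 0 0 0 0; 1 0 0 0 0; 1 0 0 0 0"
}}

```text
time: 35.37
tool_pos: [0.5266, 0.2782, 0.1202]
ee_rot: [-1.568, -0.001, -0.96]
wrist_force: [-0.5, -0.3, -1.3]
width: 0.0413
```

```bash
python3 -c "
from h import *
delta((.5259,.2786,.042),-55)
p=snap('wrist','w18')"
```

```text
t 35.37 pos [0.5266 0.2782 0.1202] rpy deg [-8.983e+01 -5.000e-02 -5.501e+01] F [-0.5 -0.3 -1.3] w 0.0413
roll needed -0.01
after turn: tx -0.0007 ty 0.0782 tz -0.0004
```

View pics/w18.png

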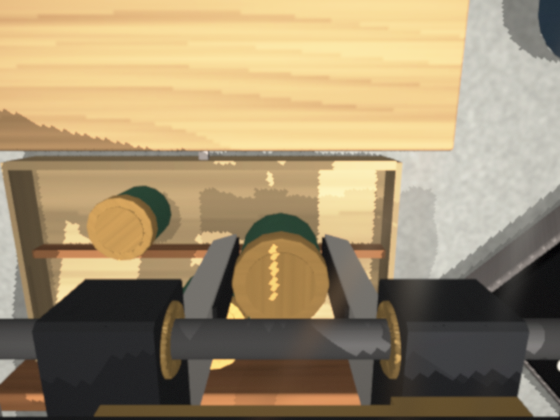

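The first small tin stands upright in the rear row, with free space below this one. Lowering.

Request:
{"fn": "send_rows", "kwargs": {
  "moves": "1 0 0.02 0 0; 1 0 0.02 0 0; 1 0 0.02 0 0; 1 0 0.01 0 0; 1 0 0.006 0 0; 1 0 0.003 0 0; 1 0 0 0 0; 1 0 0 0 0; -0.35 0 0 0 0; -0.35 0 0 0 0"
}}

```text
time: 36.25
tool_pos: [0.5263, 0.2781, 0.0403]
ee_rot: [-1.57, -0.001, -0.96]
wrist_force: [-0.4, -0.1, 0.3]
width: 0.0515
```

Request:
{"fn": "send_rows", "kwargs": {
  "moves": "-0.35 0 0 0 0; -0.35 0 0 0 0; -0.35 0 0 0 0; -0.35 0 -0.02 0 0; -0.35 0 -0.03 0 0; -0.35 0 -0.035 0 0; -0.35 0 -0.035 0 0; -0.35 0 -0.035 0 0; 1 0 0 0 0; 1 0 0 0 0"
}}

```text
time: 37.08
tool_pos: [0.5271, 0.2786, 0.1977]
ee_rot: [-1.565, -0.002, -0.96]
wrist_force: [-0.6, 0.5, -0.6]
width: 0.0535
```

```bash
python3 -c "
from h import *
delta((.3466,.2141,.2),-55)
p=snap('scene','s19')"
```

```text
t 37.08 pos [0.5271 0.2786 0.1977] rpy deg [-89.65  -0.09 -54.99] F [-0.6  0.5 -0.6] w 0.0535
roll needed 0.01
after turn: tx -0.0507 ty -0.0023 tz -0.1849
```

View pics/s19.png

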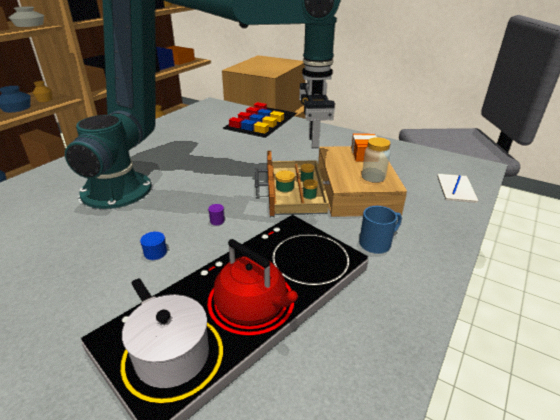

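All three tins stand in the drawer. I'll go round to the front of the handle with the fingers closed.

Request:
{"fn": "send_rows", "kwargs": {
  "moves": "1 -0.004 0 -0.015 0; 1 -0.006 0 -0.027 0; 1 -0.008 0 -0.033 0; 1 -0.008 0 -0.033 0; 1 -0.008 0 -0.033 0; 1 -0.008 0 -0.032 0; 1 -0.006 0 -0.02 0; 1 -0.003 0 -0.011 0; 1 0 0 0 0; 1 0 0 0 0"
}}

```text
time: 37.97
tool_pos: [0.3287, 0.2025, 0.1927]
ee_rot: [-1.573, 0.0, -0.96]
wrist_force: [-0.7, 0.9, 1.3]
width: 0.0003
```

Request:
{"fn": "send_rows", "kwargs": {
  "moves": "1 0 0 0 0; 1 0 0.02 0 0; 1 0 0.03 0 0; 1 0 0.03 0 0; 1 0 0.03 0 0; 1 0 0 0 0; 1 0 0 0 0; 1 0 0 0 0; 1 0 0 0 0; 1 0 0 0 0"
}}

```text
time: 38.8
tool_pos: [0.331, 0.2035, 0.0866]
ee_rot: [-1.567, -0.001, -0.96]
wrist_force: [-0.4, 0.4, 0.2]
width: 0.0006
```

```bash
python3 -c "
from h import *
delta((.331,.203,.05),-55)
p=snap('wrist','w20');print(pj(p,(.3637,.226,.048)));snap('scene','s20')
for d in imaging.landmark_of(p,'handle')[:3]: print(d['conf'],d['centre'],w(p,d['centre'],.048))
"
```

```text
t 38.80 pos [0.331  0.2035 0.0866] rpy deg [-8.977e+01 -5.000e-02 -5.499e+01] F [-0.4  0.4  0.2] w 0.0006
roll needed 0.01
after turn: tx 0.0004 ty 0.0366 tz -0.0003
[278.48357553 170.08097607]
0.76 [278.3, 160.8] [0.3677255  0.22893276 0.048     ]
```

View pics/w20.png

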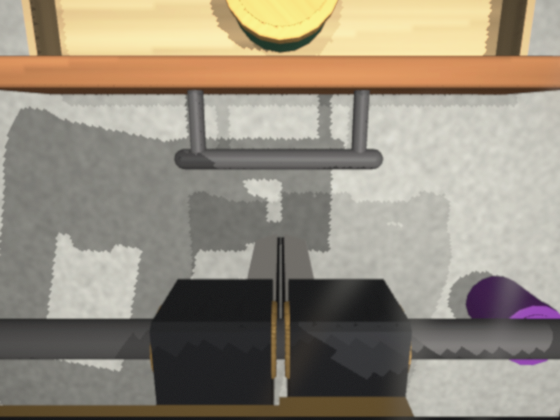

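The handle bar (160,row; columns 180–380) is straight ahead and centred. I'll go down and push.

Request:
{"fn": "send_rows", "kwargs": {
  "moves": "1 0 0.02 0 0; 1 0 0.017 0 0; 1 0 0 0 0; 1 0 0 0.01 0; 1 0 0 0.008 0; 1 0 0 0.004 0; 1 0 0 0.004 0; 1 0 0 0.004 0; 1 0 0 0.004 0; 1 0 0 0.004 0"
}}

```text
time: 39.78
tool_pos: [0.3606, 0.2246, 0.0476]
ee_rot: [-1.572, -0.0, -0.96]
wrist_force: [-1.5, -0.6, 1.3]
width: 0.0003
```

Request:
{"fn": "send_rows", "kwargs": {
  "moves": "1 0 0 0.005 0; 1 0 0 0.006 0; 1 0 0 0.007 0; 1 0 0 0.007 0; 1 0 0 0.007 0; 1 0 0 0.007 0; 1 0 0 0.007 0; 1 0 0 0.007 0; 1 0 0 0.007 0; 1 0 0 0.007 0"
}}

```text
time: 40.62
tool_pos: [0.416, 0.2634, 0.0474]
ee_rot: [-1.571, -0.0, -0.96]
wrist_force: [-1.6, -1.0, 1.8]
width: 0.0004
```

```bash
python3 -c "
from h import *
st();p=snap('wrist','w21');t=snap('top','t21')
for q in (p,t):
  for d in imaging.landmark_of(q,'handle')[:2]: print(d['conf'],d['centre'],w(q,d['centre'],.048))
"
```

```text
t 40.62 pos [0.416  0.2634 0.0474] rpy deg [-90.    -0.   -54.99] F [-1.6 -1.   1.8] w 0.0004
0.58 [276.3, 237.5] [0.42801226 0.27258025 0.048     ]
0.61 [182.8, 256.9] [0.43705227 0.27686226 0.048     ]
```

View pics/w21.png

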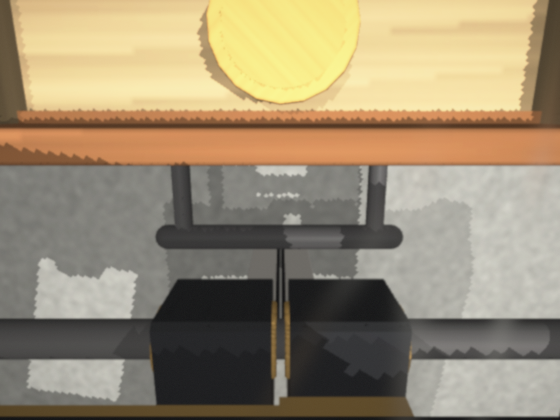

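The finger is on the bar and the drawer is moving with about 2 N. Continuing.

Request:
{"fn": "send_rows", "kwargs": {
  "moves": "1 0 0 0.007 0; 1 0 0 0.007 0; 1 0 0 0.007 0; 1 0 0 0.007 0; 1 0 0 0.006 0; 1 0 0 0.006 0; 1 0 0 0.005 0; 1 0 0 0.004 0; 1 0 0 0.003 0; 1 0 0 0.002 0"
}}

```text
time: 41.65
tool_pos: [0.4599, 0.2943, 0.0473]
ee_rot: [-1.571, -0.0, -0.96]
wrist_force: [-1.5, -1.4, -1.0]
width: 0.0003
```

```bash
python3 -c "
from h import *
st();p=snap('wrist','w22');t=snap('top','t22');snap('scene','s22')
"
```

```text
t 41.65 pos [0.4599 0.2943 0.0473] rpy deg [-90.01  -0.   -54.98] F [-1.5 -1.4 -1. ] w 0.0003
```

View pics/w22.png

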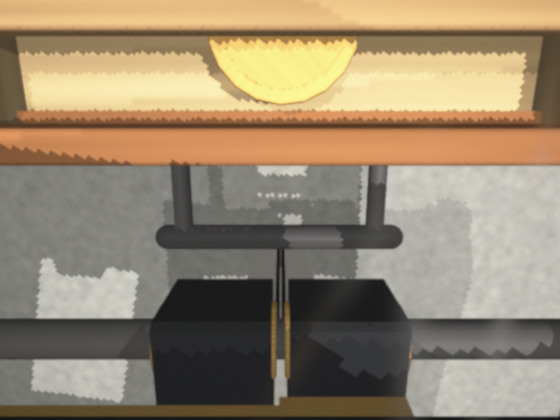

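```bash
python3 -c "
from h import *
p=snap('wrist')
e=np.array([.819,.574])
a=w(p,(282,126),.07)[:2];b=w(p,(282,31),.08)[:2];print(a,b,(b-a)@e)
"
```

```text
[0.51455199 0.33006451] [0.53890449 0.34723541] 0.029800792239108913
```

About 30 mm is left. I'll push on past the catch, gently.

Request:
{"fn": "send_rows", "kwargs": {
  "moves": "1 0 0 0.003 0; 1 0 0 0.004 0; 1 0 0 0.004 0; 1 0 0 0.004 0; 1 0 0 0.003 0; 1 0 0 0.002 0; 1 0 0 0.002 0; 1 0 0 0.002 0; 1 0 0 0.001 0; 1 0 0 0.001 0"
}}

```text
time: 42.68
tool_pos: [0.4796, 0.3078, 0.0477]
ee_rot: [-1.576, -0.0, -0.96]
wrist_force: [-5.2, -4.5, 5.3]
width: 0.0008
```

```bash
python3 -c "
from h import *
st();p=snap('wrist','w23')
"
```

```text
t 42.68 pos [0.4796 0.3078 0.0477] rpy deg [-9.028e+01 -2.000e-02 -5.499e+01] F [-5.2 -4.5  5.3] w 0.0008
```

View pics/w23.png

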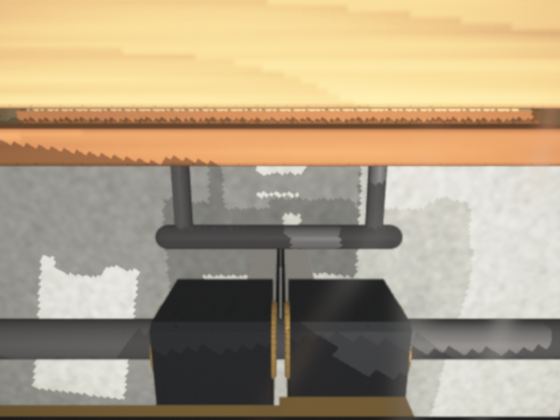

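Force is about 7 N, so it's on the catch with a thin gap left (rows 107–126). Pushing on.

Request:
{"fn": "send_rows", "kwargs": {
  "moves": "1 0 0 0.001 0; 1 0 0 0.001 0; 1 0 0 0.001 0; 1 0 0 0.001 0; 1 0 0 0.001 0; 1 0 0 0.001 0; 1 0 0 0.001 0; 1 0 0 0 0; 1 0 0 0 0; 1 0 0 0 0"
}}

```text
time: 43.57
tool_pos: [0.4844, 0.3113, 0.0475]
ee_rot: [-1.578, -0.0, -0.96]
wrist_force: [-8.9, -7.0, 8.2]
width: 0.0004
```

```bash
python3 -c "
from h import *
st();p=snap('wrist','w24')
"
```

```text
t 43.57 pos [0.4844 0.3113 0.0475] rpy deg [-9.041e+01 -2.000e-02 -5.498e+01] F [-8.9 -7.   8.2] w 0.0004
```

View pics/w24.png

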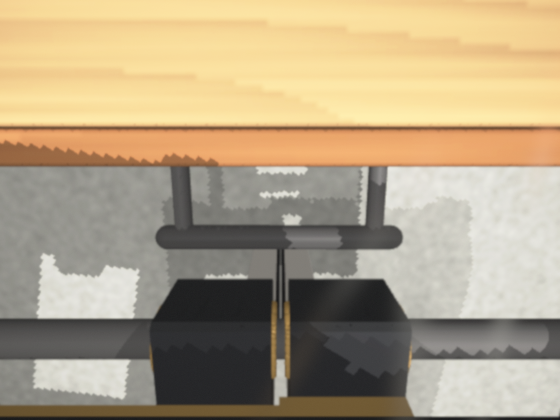

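The panel now meets the cabinet face (row 127), and 11 N is more than the catch and friction can give, so it's at home. Backing off.

Request:
{"fn": "send_rows", "kwargs": {
  "moves": "1 0 0 -0.01 0; 1 0 0 -0.02 0; 1 0 0 -0.02 0; 1 0 0 -0.02 0; 1 0 0 -0.02 0; 1 0 -0.03 0 0; 1 0 -0.04 0 0; 1 0 -0.04 0 0; 1 0 -0.04 -0.02 0; 1 0 0 -0.03 0"
}}

```text
time: 44.45
tool_pos: [0.3785, 0.2363, 0.2037]
ee_rot: [-1.552, -0.003, -0.959]
wrist_force: [-0.5, -0.6, 1.5]
width: 0.0008
```

Request:
{"fn": "send_rows", "kwargs": {
  "moves": "1 0 0 -0.02 0; 1 0 0 -0.02 0; 1 0 0 0 0; 1 0 0 0 0; 1 0 0 0 0; 1 0 0 0 0; 1 0 0 0 0; 1 0 0 0 0; 1 0 0 0 0; 1 0 0 0 0"
}}

```text
time: 45.28
tool_pos: [0.3406, 0.2106, 0.1945]
ee_rot: [-1.571, 0.0, -0.96]
wrist_force: [-0.2, 0.1, 0.0]
width: 0.0005
```

```bash
python3 -c "
from h import *
st();snap('wrist','w25');t=snap('top','t25');s=snap('scene','s25')
for k,z in dict(saucepan=.045,kettle=.045,handle=.048,mug=0,sugar_jar=.08,tea_carton=.08).items():
  for n,q in(('top',t),('scene',s)):
    for d in imaging.landmark_of(q,k)[:1]: print(k,n,round(d['conf'],2),np.round(d['centre'],1),w(q,d['centre'],z)[:2].round(3))
"
```

```text
t 45.28 pos [0.3406 0.2106 0.1945] rpy deg [-90.03   0.   -54.98] F [-0.2  0.1  0. ] w 0.0005
saucepan top 0.96 [444.9 193.5] [ 0.601 -0.351]
saucepan scene 0.75 [173.5 353.6] [ 0.6  -0.35]
kettle top 0.79 [373.6 176. ] [ 0.64  -0.178]
kettle scene 0.55 [252.9 297.1] [ 0.639 -0.169]
handle top 0.6 [168.5 230.7] [0.499 0.313]
handle scene 0.72 [307.9 173.5] [0.488 0.336]
mug top 0.75 [225.8 125.9] [0.768 0.187]
mug scene 0.81 [376.8 244.5] [0.773 0.182]
sugar_jar top 0.66 [371.4 176.9] [ 0.632 -0.165]
sugar_jar scene 0.6 [376.3 177.7] [0.69  0.367]
tea_carton top 0.76 [ 89.1 184.2] [0.602 0.495]
tea_carton scene 0.92 [366.2 155.3] [0.611 0.487]
```

View pics/t25.png

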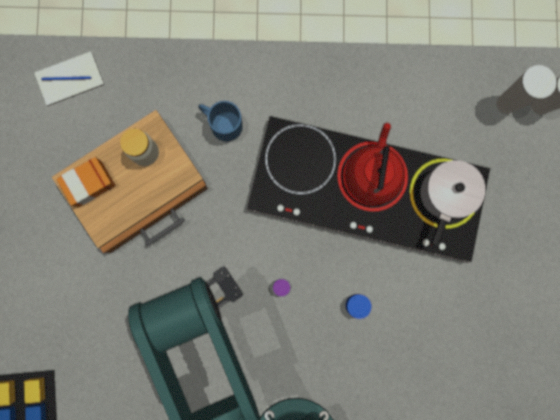

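View pics/s25.png

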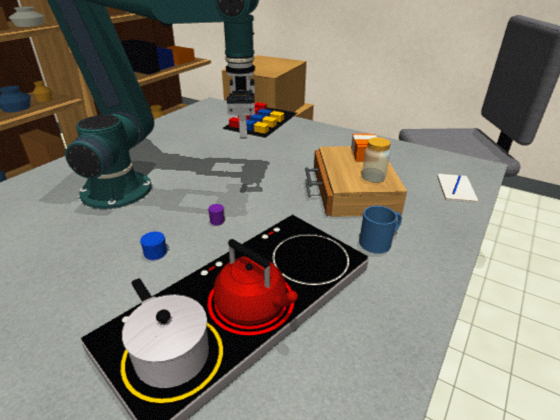

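View pics/w25.png

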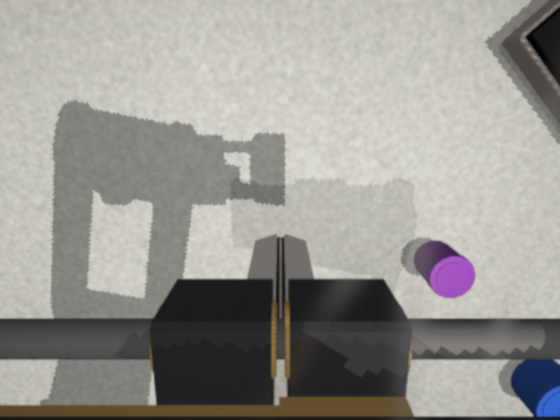

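The drawer stays shut and the counter has no green tins left. Both pots are in their rings, and the bystanders and look-alikes haven't moved. Handing in.

```bash
python3 -c "
from bench import order; print(order.close_job())"
```

```text
the job is handed in; nothing more can be done
None
```

The tea corner is set up as asked, and I handed the job in at about 45 s; no verdict is reported.

**What I did, in order:**
- **Saucepan:** I slid it by its handle from the red ring to the yellow ring without lifting it.
- **Kettle:** I slid it by its bow handle from the white ring to the red ring, also without lifting it.
- **Tins:** Three of the five were out, one large and two small. The large one went upright in the front row and the two small ones in the rear row. One small tin was knocked about 25 mm aside partway through, so I measured it again before picking it up.
- **Drawer:** I pushed it past the catch.

**Last checks:**
- **Pots:** The saucepan measured within about 3 mm of its ring's centre, and the kettle within about 2 mm at release. Later network readings of the kettle varied by up to about 7 mm, still inside the 19 mm margin.
- **Drawer:** The panel was flush with the cabinet under an 11 N push, and the drawer stayed shut after I backed off.
- **Everything else:** No green tins were left on the counter. The jar, mug, carton, purple tin and blue tin look unmoved in the pictures.

**Disagreeing or unchecked:**
- The network mistook the kettle for the sugar jar in the last top view. The picture itself and the scene view showed the jar in its place.
- I last saw the tins upright in the drawer during the push, and I couldn't see them once it was shut.
- The large tin was released about 4 mm above the drawer floor, and it was standing when I looked afterwards.

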